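# Book the sine bar in on the sensing stand

## Task

Clear the master ring off the check-in stand and set it down flat, wholly on the green felt pad. Then stand the black sine bar on its rollers in the stand's lane so that its weight holds the sensing pin down, with its end pressing the sprung feeler until the pointer stands in the green part of the scale, and leave it there; never drive the pointer into the red. Set both down gently without dropping them, leave all the other gauges where they lie and do not bump the height gauge.

Things in the scene. Friction and masses are not known exactly. Their poses are not given: they have to be found in the camera images.
- stand: check-in stand: fixed grey plate, top 16 mm above the table, spanning x -80..+110, y -120..+120 mm; origin at table height. The sine bar's lane runs along y at x = 0, edged by rails 8 mm high and 6 wide (inner faces x = +-20) at y -112..-84 and 0..+26; the plate is open for fingers between. Feeler pivot post at (-60, +32), 22 mm dia
- lane_point (a point): the point on the plate's top, at stand (0, -40) mm, where the presence pin comes through; axes as the stand's
- presence_pin (a joint): brass sensing pin, 8 mm dia with round top, 18 mm above the plate when free; value is how far it is pressed down in m: 0 free, 0.006 when the sine bar stands level on the plate over it, end stop 0.009; spring 0.8 N rising to 2 N at 6 mm
- feeler (a joint): sprung arm with red-tipped pointer on a vertical pivot; value in rad, 0 at rest (arm along the stand's +x, across the lane), grows as its roller is pushed to the stand's +y; end stop 0.5. Underside 40 mm above the plate, top 47. Light spring: 0.3 N at the roller at rest, 1.1 N at 0.23 rad; returns when let go
- roller (a point): centre of the black roller, 18 mm dia, 11 to 41 mm above the plate, hung from the feeler 60 mm from its pivot. At rest it is on the lane's centre line at stand y = +31.6 mm, its near face at y = +22.6; the sine bar's end pushes this face to +y, about 6 mm per 0.1 rad
- scale (a point): middle of the green part of the scale, on top of a block 30 mm above the plate (stand x 70..104, y 23..113 mm). In rising order: white, green from 0.17 to 0.29 rad, white, red from 0.38 rad; a tick every 0.05 rad from 0
- ring_center (a point): polished steel master ring lying flat, 50 mm outside dia, 30 mm bore, 28 mm high, 0.27 kg; point at its centre, half-way up. Starts on the stand's plate, round the presence pin
- felt_pad: fixed square green felt pad 100 x 100 mm, 6 mm thick; origin under its centre at table height, x and y along its sides
- bar_center (a point): black iron sine bar: straight body 28 mm wide (x), 130 mm long (y), on two steel cross rollers of 24 mm dia at y = +-50 mm; total height 34 mm, the body's underside 12 mm above what the rollers stand on; symmetric end for end; about 0.75 kg. Point at its centre, half-way up (17 mm above its foot); y is its long axis, z up. Starts standing on its rollers on the display board
- board: fixed varnished wooden display board 220 (x) x 200 (y) x 18 mm; origin under its centre at table height
- template_a: bystander: flat brass roll contour template 44 x 110 x 5 mm lying on the board, long along its y, beside the sine bar; origin at its underside
- stopwatch: bystander: round nickel stopwatch 52 mm dia, 16 mm thick, lying on the board on the other side of the sine bar; origin at its underside
- template_b: bystander: flat brass roll contour template 44 x 110 x 5 mm lying on the stand's plate beside the lane, about (+87, -57) mm; origin at its underside
- v_block: bystander: dark steel V-block 40 x 45 x 36 mm on the table; origin under its centre
- setting_plug: bystander: steel setting plug standing upright, 30 mm dia, 55 mm high; origin under its centre
- height_gauge: bystander: fixed height gauge, base 90 x 70 x 28 mm, upright column 260 mm tall, pointer finger reaching 48 mm towards the robot (its -x) at 135 mm height; origin under the base centre
- sine_bar: the sine bar itself (see bar_center), origin at the middle of its foot
- master_ring: the master ring itself (see ring_center), origin at the middle of its underside

How it is judged:
By the outcome, as a careful person would: the job done as asked, in the order asked, and still so for the second after the job is handed in, with the robot touching nothing.
It also fails if it takes over 64 s, if anything falls off the work surface, if the arm or the gripper's body presses on something with over 40 N, if the wrist force passes 120 N, or if a joint passes its speed limit or range.

## Robot

A 7-joint arm with a two-finger parallel gripper is mounted at the origin on the work surface. World frame = base frame: x ahead of the robot, y to its left, z up, the work surface at z = 0. Lengths are in m, angles in rad, forces in N, time in s.
With the tool pointing down it reaches from about 0.425 to 0.925 m from the base axis. Payload 6.8 kg.
Tool frame: the origin (TCP) lies at the very end of the fingers, on their centre line; the grasp point (between the pads) lies 19 mm behind it; z points along the fingers, y is the direction in which the jaws open and shut (so a half turn about z gives the same grasp; the last joint's range is limited). The gripper opens to 85 mm and grips with 20 to 120 N. Pads are 22 mm wide; open, the fingers measure 114 mm over their backs; the gripper's body (76 mm by 85 mm) begins 54 mm behind the grasp point. The pads swing forward as they close: fully open they stand 13 mm farther back than shut.
Start: joints at [-1.43, 0.477, 0.022, 1.555, -0.011, 1.109, -0.083], TCP at [0.166, 0.654, 0.205] pointing down, gripper open.
Joint ranges: [-2.96, 2.96], [-0.34, 2.1], [-1.41, 1.46], [0.24, 2.44], [-1.37, 4.51], [0.17, 1.92], [-2.96, 2.96]. Speed limits (rad/s): [2.39, 2.39, 3.14, 3.14, 3.14, 3.14, 3.14].

## Interface

Orientations are given as a rotation vector (axis times angle).
In Python, from cell import arm gives the robot as it stands. The module is installed in compiled form; this text tells all that it offers.
- The arm moves only by the tool drive_tool, never from a script. Its argument "series" is a list of rows, each a list of 7 numbers: the finger opening in cm, from 0 to 8.54, then the shift along the tool's x, y, z in cm, then the turn, a rotation vector about the tool's x, y, z in rad. A call has 1 to 5 rows; each row shifts and turns the commanded pose from where the row before left it, along the tool's axes as they then stand; what a row does not reach is not made up. A row lasts 1/8 s, in which the tool goes at most 62.5 mm and 10.7 degrees, less where a joint would pass 70% of its speed; a pose out of reach is approached as far as the arm can. A call is refused whole if a number of a shift passes 6.25 or a number of a turn 0.188, either way. A call with a gripper value outside its range is refused whole. The fingers move at their own pace and stop on an object; the grip force is fixed at half the most. Time passes only in rows, so rows that do not move let the fingers close. It gives the time, the measured TCP pose, the force and the opening at its end, in the units of the state.
- arm.sense(): the state, without advancing time (a new reading comes with each control period).
- arm.capture(name): name is "scene" or "top"; returns (picture, depth): 400x640x3 uint8, red, green, blue; 400x640 float32, m along the optical axis (not along the pixel's ray), 0 where there is no reading.
- arm.camera_params(name): a dict with "intrinsics" (3x3 intrinsics, pixels), "k1" (the pictures are not rectified: a ray, as slopes to the right and down, at radius r is drawn at 1 + k1 r^2 times it, then the intrinsics apply), "world_from_camera" (4x4, takes a point from camera to world coordinates). Camera axes: x right, y up, looking along -z (the intrinsics and any distortion apply to the point x, -y, -z); pixel columns grow to the right and rows downward; lengths in m; the calibration is good to about 2 mm. A picture is of the moment at which its call begins. camera_params takes no time and is no camera call.
- arm.hand_in(): hands the job in, once; it reports no verdict.
The state is a dict: "clock": time; "joint_positions": joint angles; "qvel": joint speeds; "joint_torque": joint torques, N m; "eef_pos": TCP position; "tcp_rot": TCP orientation; "contact_force": force on the tool from outside, world axes, zero at the start; "moment": the same for the moment, N m; "opening": finger opening in m.
Only numpy, scipy, OpenCV 4.12 (cv2) and the standard library are available. Lean on these libraries where they do the work, as an engineer would, in place of code of your own. Each camera call takes 0.05 s, during which the arm holds its last target.

## Working session

There is one attempt and no reset: what is moved stays moved. The work goes in short steps, Python scripts to look and compute and a tool call to move; the robot and the scene stay as the last step left them, time stands still between calls to the robot, and variables do not carry over. Pictures are saved under pics/ and viewed, and the job is handed in when it is done.

Besides the shell and the picture viewer there is one more tool, called as name([rows], argument=value, ...), one row to a line, values as JSON. drive_tool: Moves the arm, as the interface text tells. Its arguments: {"type":"object","properties":{"series":{"type":"array","items":{"type":"array","items":{"type":"number"}}}},"required":["series"]}

```bash
mkdir -p pics; ls
cat > h.py <<'E'
import numpy as np, cv2
from cell import arm
def snap(name,fn=None):
    p,d=arm.capture(name)
    if fn: cv2.imwrite('pics/'+fn,p[:,:,::-1])
    np.savez('last_'+name+'.npz',p=p,d=d)
    return p,d
def load(name):
    z=np.load('last_'+name+'.npz'); return z['p'],z['d']
def rays(name,uv):
    c=arm.camera_params(name);K=np.array(c['intrinsics'],float);T=np.array(c['world_from_camera'])
    uv=np.asarray(uv,float).reshape(-1,1,2)
    k=c['k1']
    q=np.stack([(uv[:,0,0]-K[0,2])/K[0,0],(uv[:,0,1]-K[1,2])/K[1,1]],1)
    s=q.copy()
    for _ in range(30):
        s=q/(1+k*(s**2).sum(1,keepdims=True))
    dirs=np.c_[s[:,0],-s[:,1],-np.ones(len(s))]@T[:3,:3].T
    return T[:3,3],dirs
def onplane(name,uv,z):
    o,d=rays(name,uv); t=(z-o[2])/d[:,2]
    return o+d*t[:,None]
def cloud(name,d):
    h,w=d.shape
    u,v=np.meshgrid(np.arange(w),np.arange(h))
    o,dr=rays(name,np.c_[u.ravel(),v.ravel()])
    return (o+dr*d.ravel()[:,None]).reshape(h,w,3)
def proj(name,P):
    c=arm.camera_params(name);K=np.array(c['intrinsics'],float);T=np.array(c['world_from_camera'])
    P=np.atleast_2d(P); q=(P-T[:3,3])@T[:3,:3]
    s=np.c_[q[:,0]/-q[:,2],-q[:,1]/-q[:,2]]
    s=s*(1+c['k1']*(s**2).sum(1,keepdims=True))
    return np.c_[s[:,0]*K[0,0]+K[0,2],s[:,1]*K[1,1]+K[1,2]]
E
python3 - <<'E'
from h import *
np.set_printoptions(precision=4,suppress=True)
print(arm.sense())
for n in('scene','top'):
    snap(n,n+'0.png'); print(arm.camera_params(n))
E
```

```text
pics
{'clock': 0.0, 'joint_positions': array([-1.4301,  0.4778,  0.0224,  1.5565, -0.0115,  1.1093, -0.0831]), 'qvel': array([-0.0014, -0.0009,  0.0013,  0.0017,  0.0006, -0.002 , -0.0002]), 'joint_torque': array([  0.0004, -59.6459,   1.6082, -28.1191,   0.0125,   0.0095,
         0.    ]), 'eef_pos': array([0.1661, 0.6536, 0.2043]), 'tcp_rot': array([-0.3898, -3.1172,  0.0029]), 'contact_force': array([-0.7774,  0.5656, -0.2451]), 'moment': array([ 0.0191, -0.0034, -0.0219]), 'opening': 0.08520149113555771}
{'intrinsics': array([[362.0551,   0.    , 316.3548],
       [  0.    , 362.0551, 198.5796],
       [  0.    ,   0.    ,   1.    ]]), 'k1': -0.02574844226728405, 'world_from_camera': array([[ 0.4826, -0.6295,  0.609 ,  1.0656],
       [ 0.8757,  0.3317, -0.351 , -0.2814],
       [ 0.0189,  0.7026,  0.7113,  0.6277],
       [ 0.    ,  0.    ,  0.    ,  1.    ]])}
{'intrinsics': array([[398.5457,   0.    , 325.6958],
       [  0.    , 398.5457, 201.2317],
       [  0.    ,   0.    ,   1.    ]]), 'k1': 0.012131950946119706, 'world_from_camera': array([[-0.0206,  0.9874, -0.1569,  0.3892],
       [-0.9998, -0.0198,  0.0064, -0.0064],
       [ 0.0032,  0.157 ,  0.9876,  1.125 ],
       [ 0.    ,  0.    ,  0.    ,  1.    ]])}
```

View pics/scene0.png

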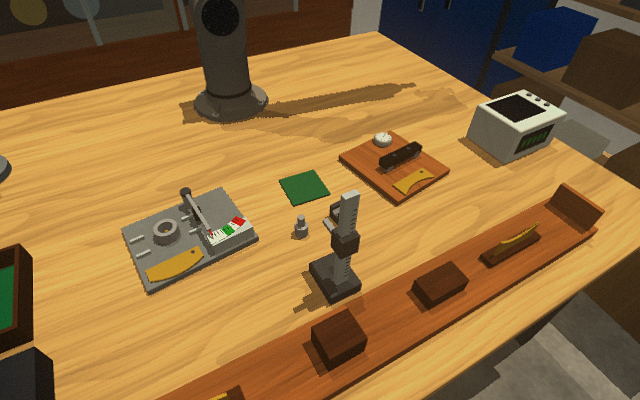

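View pics/top0.png

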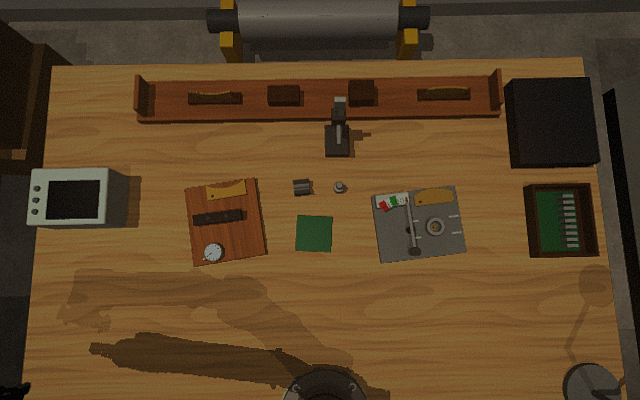

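Run:
```python
from h import *
np.set_printoptions(precision=4,suppress=True)
for n in('scene','top'):
    print(n,proj(n,[[0.166,0.654,0.205],[0.166,0.654,0.3],[0,0,0]]))
p,d=load('top'); P=cloud('top',d)
for uv in [(90,325),(460,250),(388,250),(260,200),(300,245),(314,233),(218,216),(540,300)]: print(uv,d[uv[1],uv[0]],P[uv[1],uv[0]])
p,d2=load('scene'); P2=cloud('scene',d2)
for uv in [(300,190),(200,250),(400,190)]: print(uv,P2[uv[1],uv[0]])
a=cv2.resize(load('top')[0][170:280,360:480],None,fx=6,fy=6,interpolation=cv2.INTER_CUBIC)
cv2.imwrite('pics/topstand.png',a[:,:,::-1])
a=cv2.resize(load('top')[0][160:280,170:350],None,fx=4.4,fy=4.4,interpolation=cv2.INTER_CUBIC)
cv2.imwrite('pics/topboard.png',a[:,:,::-1])
a=cv2.resize(load('scene')[0][175:300,110:270],None,fx=4.7,fy=4.7,interpolation=cv2.INTER_CUBIC)
cv2.imwrite('pics/scstand.png',a[:,:,::-1])
a=cv2.resize(load('scene')[0][120:310,270:460],None,fx=3.1,fy=3.1,interpolation=cv2.INTER_CUBIC)
cv2.imwrite('pics/scboard.png',a[:,:,::-1])
```

```text
scene [[431.2806  21.8455]
 [438.5103  -9.9114]
 [231.8173 100.941 ]]
top [[ 20.9562 376.086 ]
 [-16.4774 389.9061]
 [324.931  414.9295]]
(90, 325) 1.0799658 [0.2423 0.6284 0.004 ]
(460, 250) 1.1009693 [ 0.4215 -0.3811  0.0178]
(388, 250) 1.1042756 [ 0.4255 -0.1833  0.0138]
(260, 200) 1.142548 [ 0.5758  0.1744 -0.0034]
(300, 245) 1.1118048 [0.4446 0.0606 0.0076]
(314, 233) 1.1194397 [0.4774 0.021  0.0053]
(218, 216) 1.0807011 [0.5252 0.2792 0.0505]
(540, 300) 1.0997617 [ 0.2816 -0.5968 -0.0018]
(300, 190) [0.49   0.0033 0.0077]
(200, 250) [ 0.5647 -0.2655  0.0209]
(400, 190) [0.6171 0.2102 0.0234]
```

View pics/topstand.png

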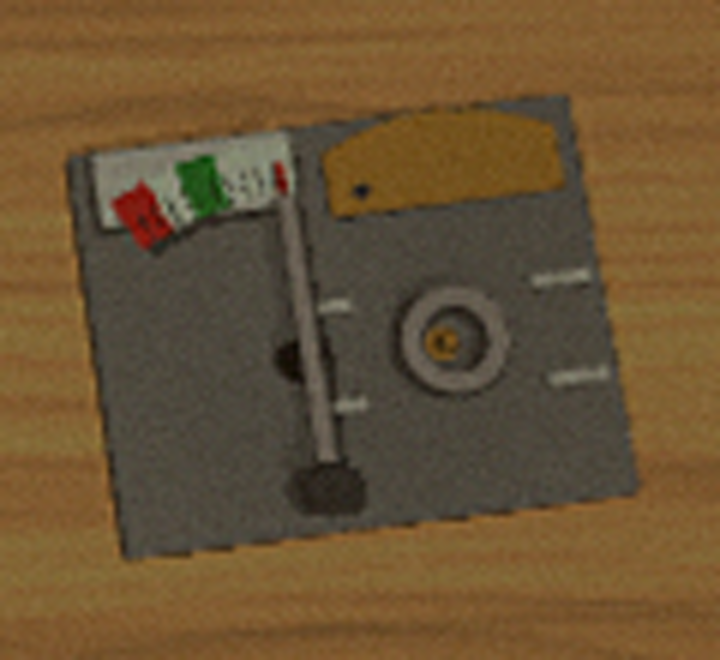

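View pics/topboard.png

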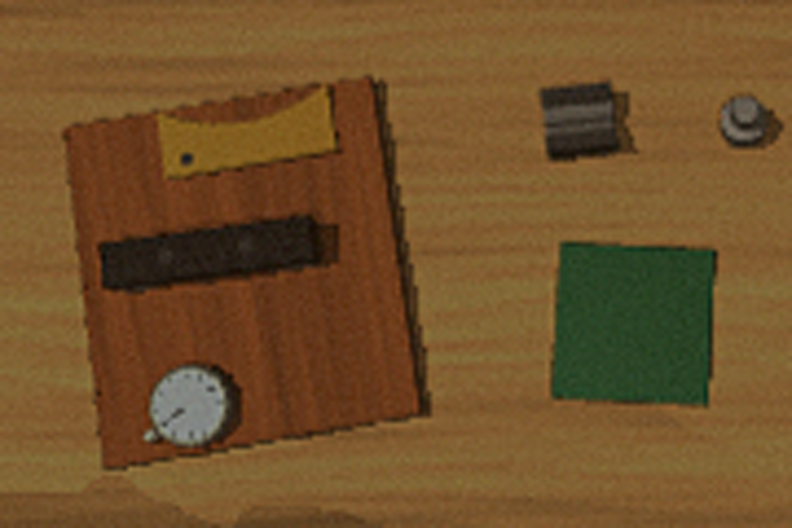

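View pics/scstand.png

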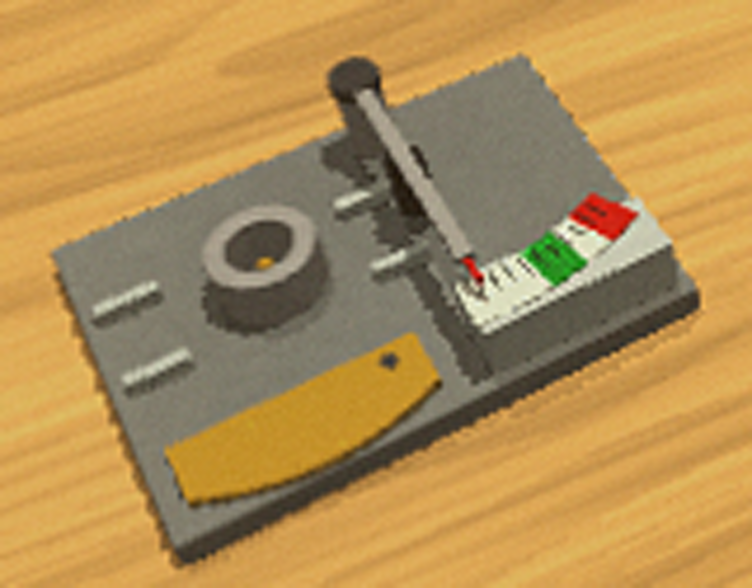

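View pics/scboard.png

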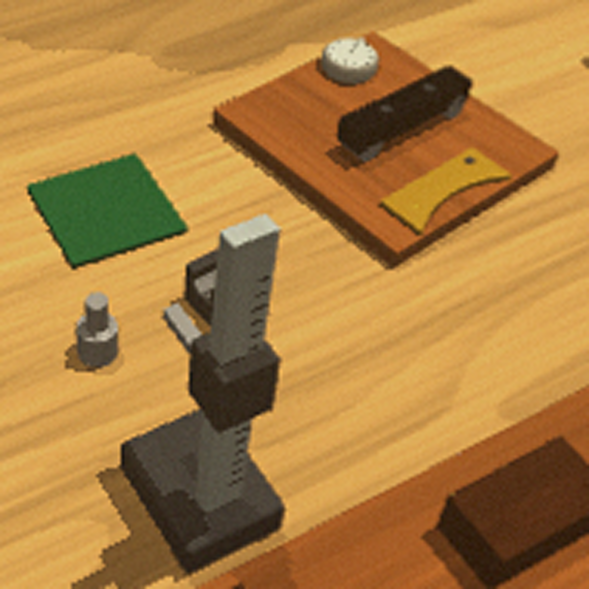

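```bash
cat > meas.py <<'E'
from h import *
np.set_printoptions(precision=4,suppress=True)
def big(m,x0,y0,x1,y1):
    k=np.zeros(m.shape,np.uint8); k[y0:y1,x0:x1]=m[y0:y1,x0:x1]
    n,l,s,c=cv2.connectedComponentsWithStats(k)
    i=1+np.argmax(s[1:,4]); return (l==i).astype(np.uint8)
def fill(k):
    c,_=cv2.findContours(k,cv2.RETR_EXTERNAL,cv2.CHAIN_APPROX_NONE); c=max(c,key=cv2.contourArea)
    o=np.zeros_like(k); cv2.drawContours(o,[c],-1,1,-1); return o,c
def sub(k):
    "subpixel boundary by upsampling mask"
    b=cv2.GaussianBlur(k.astype(np.float32),(0,0),1.0)
    return b
def rectfit(name,k,z):
    ys,xs=np.nonzero(k); W=onplane(name,np.c_[xs,ys],z)[:,:2]
    # area moments weighted by world area ~ const
    c=W.mean(0); 
    _,ct=fill(k); B=onplane(name,ct[:,0,:],z)[:,:2].astype(np.float32)
    r=cv2.minAreaRect((B*1000).astype(np.float32))
    return c,r
if __name__=='__main__':
    for name,boxes in (('top',dict(pad=(285,205,345,260),board=(180,170,275,270),bar=(190,205,248,230),stand=(365,180,470,268),ring=(420,215,448,238))),
                       ('scene',dict(pad=(270,160,340,210),board=(330,125,455,205),bar=(375,138,428,175),stand=(115,180,262,295),ring=(148,215,185,248)))):
        p,_=load(name); hsv=cv2.cvtColor(p,cv2.COLOR_RGB2HSV); H,S,V=[hsv[...,i].astype(int) for i in range(3)]
        lab=cv2.cvtColor(p,cv2.COLOR_RGB2LAB).astype(int)
        b=boxes['pad']; k=big(((H>40)&(H<90)&(S>90)).astype(np.uint8),*b); k,_=fill(k); print(name,'pad',rectfit(name,k,.006))
        b=boxes['stand']; k=big((S<85).astype(np.uint8),*b); k=cv2.morphologyEx(k,cv2.MORPH_CLOSE,np.ones((3,3),np.uint8)); k,_=fill(k); print(name,'stand',rectfit(name,k,.016))
        b=boxes['bar']; k=big((V<(60 if name=='top' else 75)).astype(np.uint8),*b); k,_=fill(k); print(name,'bar',rectfit(name,k,.052))
        cv2.imwrite('pics/mb_%s.png'%name,cv2.resize((p*(0.4+0.6*k[...,None])).astype(np.uint8)[b[1]-5:b[3]+5,b[0]-5:b[2]+5,::-1],None,fx=8,fy=8,interpolation=0))
        print('V',name,[ (V[v,u],S[v,u]) for u,v in ([(218,216),(205,190),(435,215),(400,220)] if name=='top' else [(400,155),(165,220),(180,250)])])
E
python3 meas.py
```

```text
top pad (array([0.4771, 0.0221]), ((477.4739685058594, 22.008949279785156), (98.55229187011719, 97.82725524902344), 85.91802215576172))
top stand (array([ 0.4877, -0.2639]), ((497.9156494140625, -269.6428527832031), (188.64349365234375, 238.67481994628906), 6.056605815887451))
top bar (array([0.5221, 0.2759]), ((522.44091796875, 275.19464111328125), (33.000732421875, 145.88436889648438), 5.412501811981201))
V top [(np.int64(36), np.int64(156)), (np.int64(106), np.int64(190)), (np.int64(71), np.int64(54)), (np.int64(81), np.int64(47))]
scene pad (array([0.4831, 0.0169]), ((481.68145751953125, 17.780017852783203), (98.1231460571289, 100.60260772705078), 86.2774887084961))
scene stand (array([ 0.5124, -0.2785]), ((483.8165588378906, -274.14276123046875), (242.6066131591797, 241.001220703125), 6.0666608810424805))
scene bar (array([0.5359, 0.2656]), ((537.900634765625, 265.1707763671875), (48.59765625, 155.70350646972656), 7.393028736114502))
V scene [(np.int64(49), np.int64(151)), (np.int64(162), np.int64(44)), (np.int64(130), np.int64(43))]
```

Run:
```python
from h import *
for n,(x0,y0,x1,y1),f in (('top',(190,198,250,236),13),('scene',(370,130,435,185),11),('top',(415,205,455,245),14),('scene',(145,210,190,255),13)):
    p,_=load(n); a=cv2.resize(p[y0:y1,x0:x1],None,fx=f,fy=f,interpolation=cv2.INTER_NEAREST).astype(float)
    a=np.clip(a*(1.8 if n=='top' else 1.3),0,255).astype(np.uint8)[:,:,::-1].copy()
    for i in range(0,x1-x0,10): cv2.putText(a,str(x0+i),(i*f,10),0,.35,(255,255,255)); cv2.line(a,(i*f,0),(i*f,a.shape[0]),(255,255,255),1)
    for i in range(0,y1-y0,10): cv2.putText(a,str(y0+i),(0,i*f+10),0,.35,(255,255,255)); cv2.line(a,(0,i*f),(a.shape[1],i*f),(255,255,255),1)
    cv2.imwrite(f'pics/z_{n}_{x0}.png',a)
```

```text
(no output)
```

View pics/z_top_190.png

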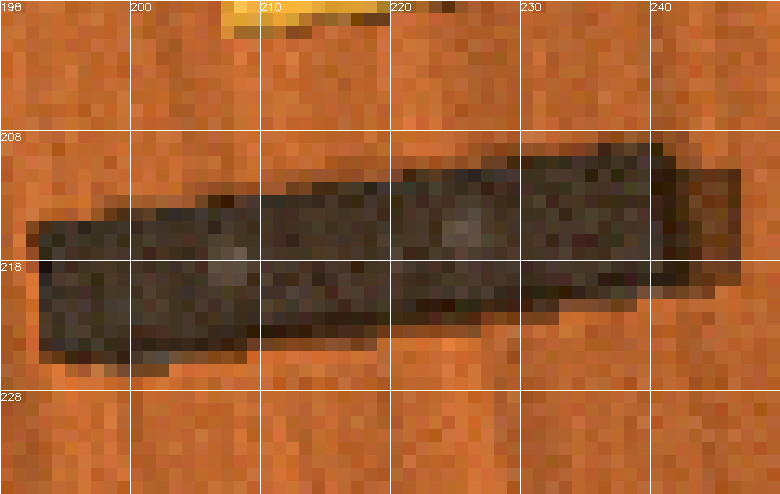

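View pics/z_scene_370.png

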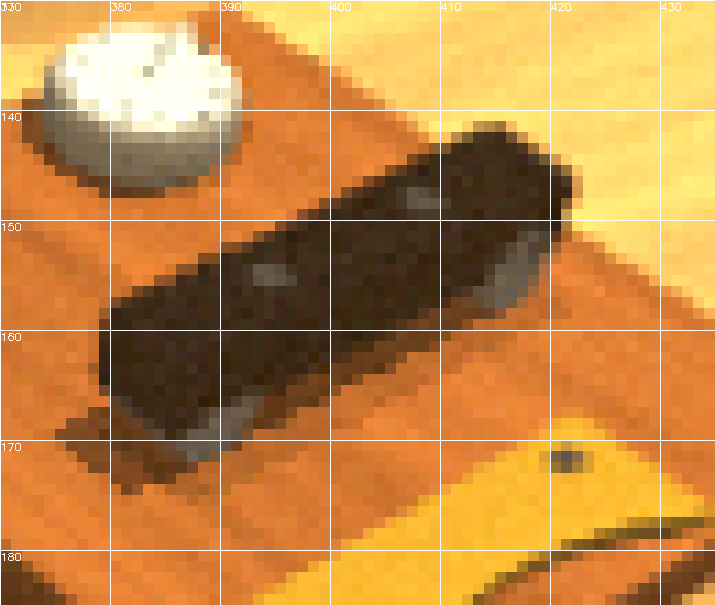

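View pics/z_top_415.png

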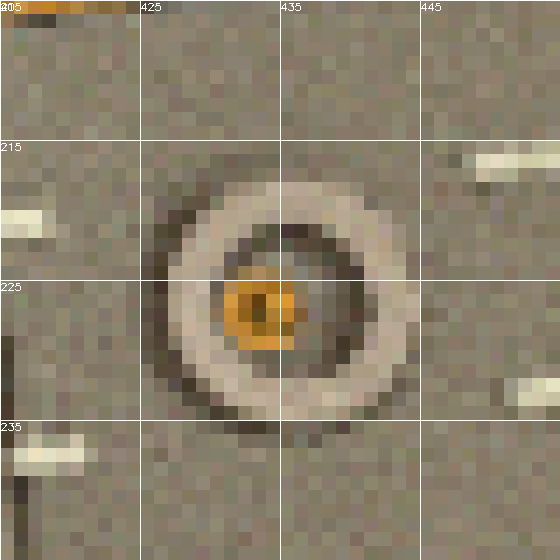

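View pics/z_scene_145.png

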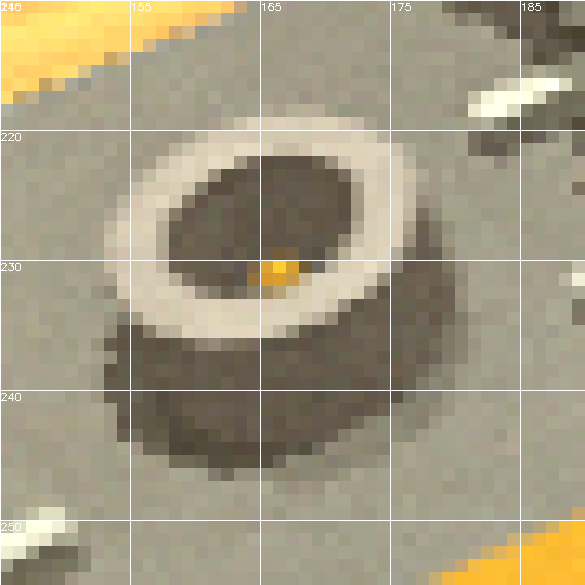

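Run:
```python
from h import *
np.set_printoptions(precision=4,suppress=True)
print('ring',onplane('top',[[435,226]],.044),onplane('scene',[[165,227]],.044))
print('bar dots',onplane('top',[[207,217.5],[225,215.5],[216,216.5],[216.7,217]],.052),onplane('scene',[[394,154.5],[408,147.7],[401,151.1]],.052))
c=np.array([[70,158],[572,97],[637,492],[125,558]])/6-.5+[360,170]
W=onplane('top',c,.016);print('stand top',W,W.mean(0))
c=np.array([[50,255],[525,55],[699,293],[182,547]])/4.7-.5+[110,175]
W=onplane('scene',c,.016);print('stand scene',W,W.mean(0))
print('pin(10mm deep?)',onplane('top',[[433.4,226.6]],.034),onplane('scene',[[166,230]],.034))
```

```text
ring [[ 0.4868 -0.3092  0.044 ]] [[ 0.4915 -0.3137  0.044 ]]
bar dots [[0.5216 0.3083 0.052 ]
 [0.526  0.2599 0.052 ]
 [0.5238 0.2841 0.052 ]
 [0.5224 0.2822 0.052 ]] [[0.5265 0.2554 0.052 ]
 [0.5206 0.306  0.052 ]
 [0.5236 0.2804 0.052 ]]
stand top [[ 0.5782 -0.1423  0.016 ]
 [ 0.6027 -0.3805  0.016 ]
 [ 0.4171 -0.397   0.016 ]
 [ 0.3918 -0.1603  0.016 ]] [ 0.4975 -0.27    0.016 ]
stand scene [[ 0.4234 -0.403   0.016 ]
 [ 0.3962 -0.1649  0.016 ]
 [ 0.5848 -0.1455  0.016 ]
 [ 0.6085 -0.3791  0.016 ]] [ 0.5032 -0.2731  0.016 ]
pin(10mm deep?) [[ 0.4861 -0.3075  0.034 ]] [[ 0.491  -0.3143  0.034 ]]
```

```bash
cat > plan.py <<'E'
import sys
from h import *
from scipy.spatial.transform import Rotation as Ro
np.set_printoptions(precision=4,suppress=True)
def target_R(a):
    a=np.radians(a); y=np.array([np.cos(a),np.sin(a),0]); z=np.array([0,0,-1.]); return np.c_[np.cross(y,z),y,z]
def plan(way,op,step=.058,amax=.18,p=None,R=None):
    s=arm.sense(); p=s['eef_pos'] if p is None else p; R=Ro.from_rotvec(s['tcp_rot']).as_matrix() if R is None else R
    print('t',round(s['clock'],2),'p',s['eef_pos'],'jaw',np.degrees(np.arctan2(R[1,1],R[0,1])).round(2),'zax',R[:,2],'F',s['contact_force'],'op',round(s['opening']*100,2),'q',s['joint_positions'].round(2))
    p=p.copy()
    for x,y,z,a in way:
        T=np.array([x,y,z]); Rt=target_R(a); rv=Ro.from_matrix(R.T@Rt).as_rotvec()
        n=max(1,int(np.ceil(max(np.linalg.norm(T-p)/step,np.linalg.norm(rv)/amax))))
        rows=[]
        for i in range(n):
            d=(T-p)/(n-i); l=R.T@d
            rows.append([op]+[round(float(v)*100,2) for v in l]+[round(float(v)/n,3) for v in rv])
            R=R@Ro.from_rotvec(rv/n).as_matrix(); p=p+d
        for i in range(0,n,5): print(rows[i:i+5])
if __name__=='__main__': 
    op=float(sys.argv[1]); step=float(sys.argv[2]); way=[tuple(map(float,a.split(','))) for a in sys.argv[3:]]
    plan(way,op,step)
E
python3 plan.py 8.5 .06 .5,.3,.2,30 .515,0,.18,6 .489,-.3115,.12,6
```

```text
t 0.1 p [0.166  0.6537 0.2044] jaw 75.74 zax [-0.0003 -0.0016 -1.    ] F [-0.3952  0.0901 -0.0621] op 8.52 q [-1.43  0.48  0.02  1.56 -0.01  1.11 -0.08]
[[8.5, -4.56, -2.89, 0.05, -0.0, 0.0, 0.089], [8.5, -4.8, -2.48, 0.05, -0.0, 0.0, 0.089], [8.5, -5.0, -2.04, 0.05, -0.0, 0.0, 0.089], [8.5, -5.16, -1.59, 0.05, -0.0, 0.0, 0.089], [8.5, -5.29, -1.13, 0.05, -0.0, 0.0, 0.089]]
[[8.5, -5.36, -0.66, 0.05, -0.0, 0.0, 0.089], [8.5, -5.4, -0.18, 0.05, -0.0, 0.0, 0.089], [8.5, -5.4, 0.3, 0.05, -0.0, 0.0, 0.089], [8.5, -5.35, 0.78, 0.05, -0.0, 0.0, 0.089]]
[[8.5, -4.46, -2.28, 0.33, 0.0, -0.0, 0.07], [8.5, -4.6, -1.97, 0.33, 0.0, -0.0, 0.07], [8.5, -4.73, -1.64, 0.33, 0.0, -0.0, 0.07], [8.5, -4.83, -1.31, 0.33, 0.0, -0.0, 0.07], [8.5, -4.91, -0.97, 0.33, 0.0, -0.0, 0.07]]
[[8.5, -4.97, -0.62, 0.33, 0.0, -0.0, 0.07]]
[[8.5, -5.12, -0.97, 1.0, 0.0, 0.0, -0.0], [8.5, -5.12, -0.97, 1.0, 0.0, 0.0, -0.0], [8.5, -5.12, -0.97, 1.0, 0.0, 0.0, -0.0], [8.5, -5.12, -0.97, 1.0, 0.0, 0.0, -0.0], [8.5, -5.12, -0.97, 1.0, 0.0, 0.0, -0.0]]
[[8.5, -5.12, -0.97, 1.0, 0.0, 0.0, -0.0]]
```

drive_tool([
  [8.5,-4.6,-2.9,0.05,0,0,0.089],
  [8.5,-4.8,-2.5,0.05,0,0,0.089],
  [8.5,-5.0,-2.0,0.05,0,0,0.089],
  [8.5,-5.2,-1.6,0.05,0,0,0.089],
  [8.5,-5.3,-1.1,0.05,0,0,0.089],
])

```text
clock: 0.72
eef_pos: [0.3535, 0.456, 0.2026]
tcp_rot: [-1.072, -2.953, 0.001]
contact_force: [0.3, 0.7, 0.8]
opening: 0.0851
```

drive_tool([
  [8.5,-5.4,-0.7,0.05,0,0,0.089],
  [8.5,-5.4,-0.2,0.05,0,0,0.089],
  [8.5,-5.4,0.3,0.05,0,0,0.089],
  [8.5,-5.4,0.8,0.05,0,0,0.089],
])

```text
clock: 1.23
eef_pos: [0.5018, 0.2977, 0.2006]
tcp_rot: [-1.578, -2.716, 0.0]
contact_force: [0.4, 1.3, -0.2]
opening: 0.0847
```

```bash
python3 plan.py 8.5 .06 .515,0,.18,6 .489,-.3115,.12,6
```

```text
t 1.23 p [0.5018 0.2977 0.2006] jaw 29.7 zax [-0.0004 -0.0001 -1.    ] F [ 0.3981  1.3452 -0.227 ] op 8.47 q [-0.91  0.34  0.33  1.8  -0.13  1.02 -0.  ]
[[8.5, -5.3, -2.72, 0.41, -0.0, -0.0, 0.083], [8.5, -5.51, -2.27, 0.41, -0.0, -0.0, 0.083], [8.5, -5.68, -1.81, 0.41, -0.0, -0.0, 0.083], [8.5, -5.81, -1.33, 0.41, -0.0, -0.0, 0.083], [8.5, -5.9, -0.85, 0.41, -0.0, -0.0, 0.083]]
[[8.5, -5.12, -0.97, 1.0, -0.0, 0.0, 0.0], [8.5, -5.12, -0.97, 1.0, -0.0, 0.0, 0.0], [8.5, -5.12, -0.97, 1.0, -0.0, 0.0, 0.0], [8.5, -5.12, -0.97, 1.0, -0.0, 0.0, 0.0], [8.5, -5.12, -0.97, 1.0, -0.0, 0.0, 0.0]]
[[8.5, -5.12, -0.97, 1.0, -0.0, 0.0, 0.0]]
```

drive_tool([
  [8.5,-5.3,-2.7,0.4,0,0,0.083],
  [8.5,-5.5,-2.3,0.4,0,0,0.083],
  [8.5,-5.7,-1.8,0.4,0,0,0.083],
  [8.5,-5.8,-1.3,0.4,0,0,0.083],
  [8.5,-5.9,-0.85,0.4,0,0,0.083],
])

```text
clock: 1.85
eef_pos: [0.5149, -0.0002, 0.1806]
tcp_rot: [-2.103, -2.333, -0.0]
contact_force: [1.2, -1.1, -0.4]
opening: 0.0848
```

drive_tool([
  [8.5,-5.1,-1.0,1.0,0,0,0],
  [8.5,-5.1,-1.0,1.0,0,0,0],
  [8.5,-5.1,-1.0,1.0,0,0,0],
  [8.5,-5.1,-1.0,1.0,0,0,0],
  [8.5,-5.1,-1.0,1.0,0,0,0],
])

```text
clock: 2.48
eef_pos: [0.4921, -0.2586, 0.1302]
tcp_rot: [-2.1, -2.336, -0.0]
contact_force: [0.8, 0.3, -0.0]
opening: 0.0848
```

```bash
python3 plan.py 8.5 .06 .489,-.3115,.11,6
```

```text
t 2.48 p [ 0.4921 -0.2586  0.1302] jaw 6.1 zax [-0.0003  0.0003 -1.    ] F [ 0.7522  0.3195 -0.0219] op 8.48 q [-0.08  0.41  0.58  1.95 -0.29  0.87  0.76]
[[8.5, -5.23, -0.87, 2.02, -0.0, -0.0, 0.002]]
```

drive_tool([
  [8.5,-5.2,-0.85,2.0,0,0,0.002],
  [8.5,0,0,0,0,0,0],
])

```text
clock: 2.72
eef_pos: [0.4865, -0.3145, 0.1095]
tcp_rot: [-2.111, -2.325, 0.005]
contact_force: [-0.0, 0.3, 0.5]
opening: 0.0855
```

```bash
python3 - <<'E'
from h import *
snap('top');snap('scene')
E
cat > zoom.py <<'E'
import sys
from h import *
n,x0,y0,x1,y1,f,o=sys.argv[1:8]; x0,y0,x1,y1,f=map(int,(x0,y0,x1,y1,f))
p,_=load(n); a=cv2.resize(p[y0:y1,x0:x1],None,fx=f,fy=f,interpolation=cv2.INTER_NEAREST).astype(float)
a=np.clip(a*(1.8 if n=='top' else 1.3),0,255).astype(np.uint8)[:,:,::-1].copy()
for i in range(0,x1-x0,10): cv2.putText(a,str(x0+i),(i*f,10),0,.35,(255,255,255))
for i in range(0,y1-y0,10): cv2.putText(a,str(y0+i),(0,i*f+10),0,.35,(255,255,255))
for m in sys.argv[8:]:
    u=proj(n,[list(map(float,m.split(',')))])[0]; print(m,u)
    cv2.drawMarker(a,(int((u[0]+.5-x0)*f),int((u[1]+.5-y0)*f)),(255,0,255),cv2.MARKER_CROSS,12,1)
cv2.imwrite('pics/'+o,a)
E
python3 zoom.py top 380 180 480 270 8 a1.png .489,-.3115,.11; python3 zoom.py scene 110 130 230 260 6 a2.png .489,-.3115,.11
python3 plan.py 8.5 .06 .489,-.3115,.05,6
```

```text
.489,-.3115,.11 [442.93028621 222.64936436]
.489,-.3115,.11 [156.54734777 204.04721195]
t 2.83 p [ 0.4889 -0.3099  0.1102] jaw 5.88 zax [-0.0013  0.0007 -1.    ] F [0.6004 0.0324 0.3749] op 8.5 q [ 0.03  0.48  0.56  1.91 -0.33  0.85  0.87]
[[8.5, -0.08, 0.0, 3.01, -0.001, -0.0, -0.001], [8.5, -0.08, -0.0, 3.01, -0.001, -0.0, -0.001]]
```

View pics/a1.png

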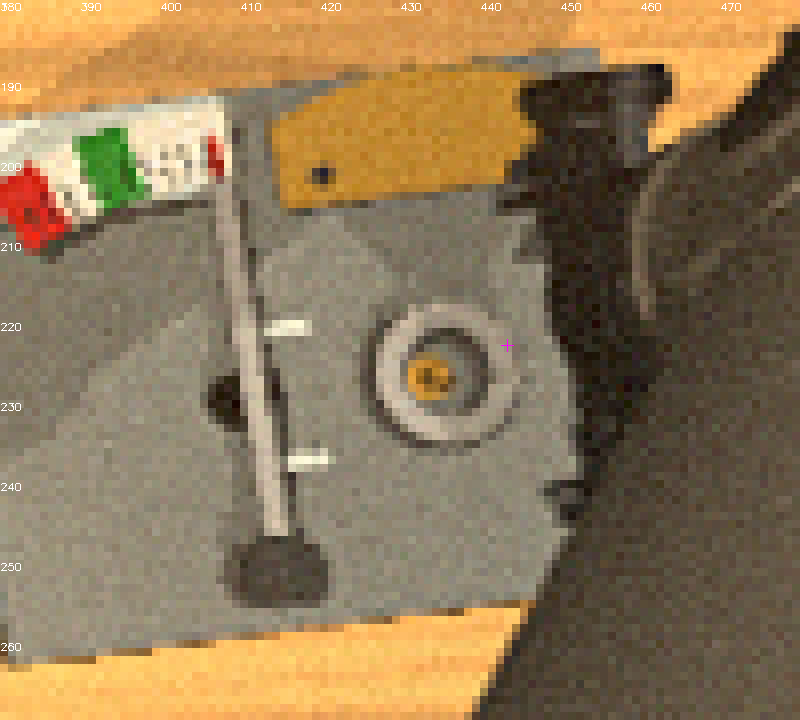

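View pics/a2.png

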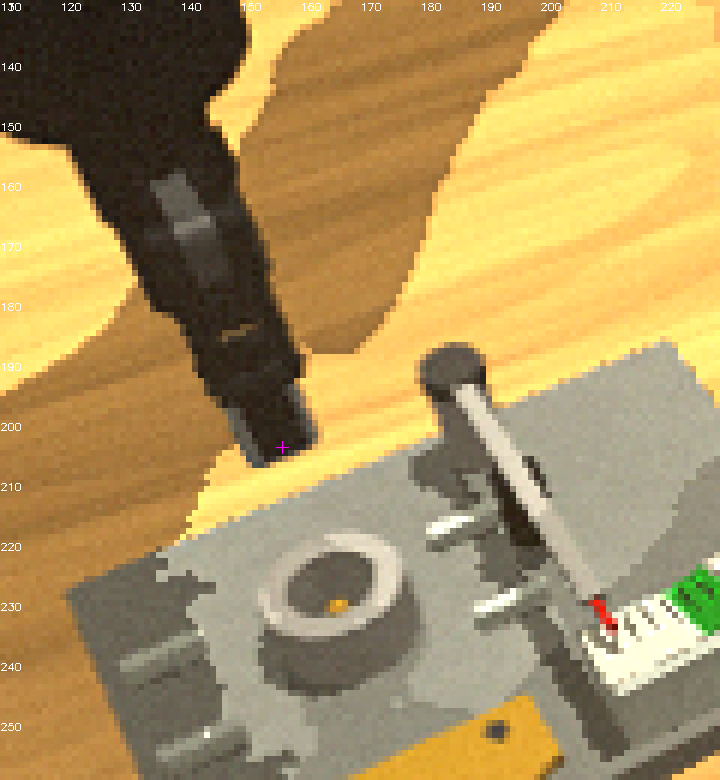

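drive_tool([
  [8.5,-0.1,0,3.0,0,0,0],
  [8.5,-0.1,0,3.0,0,0,0],
  [8.5,0,0,1.8,0,0,0],
  [8.5,0,0,1.0,0,0,0],
  [8.5,0,0,0,0,0,0],
])

```text
clock: 3.45
eef_pos: [0.4899, -0.3114, 0.0227]
tcp_rot: [-2.102, -2.334, -0.0]
contact_force: [0.2, -0.2, -0.2]
opening: 0.085
```

```bash
python3 - <<'E'
from h import *
snap('scene')
E
python3 zoom.py scene 110 130 230 260 6 a3.png ; python3 plan.py 8.5 .06 .489,-.3115,.022,6
```

```text
t 3.5 p [ 0.4902 -0.3118  0.0233] jaw 5.98 zax [ 0.0006 -0.0002 -1.    ] F [-0.3418  0.0033  0.3405] op 8.51 q [ 0.1   0.61  0.48  1.95 -0.43  0.69  0.95]
[[8.5, 0.05, -0.11, 0.13, 0.001, 0.0, -0.0]]
```

View pics/a3.png

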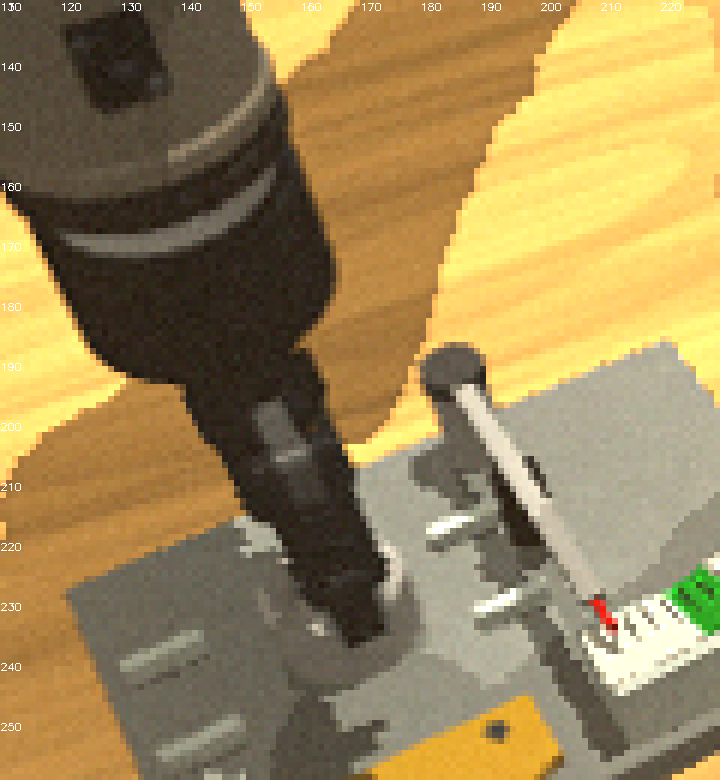

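drive_tool([
  [4.0,0,0,0.2,0,0,0],
  [4.0,0,0,0,0,0,0],
  [4.0,0,0,0,0,0,0],
  [4.0,0,0,0,0,0,0],
  [4.0,0,0,0,0,0,0],
])

```text
clock: 4.12
eef_pos: [0.4897, -0.3119, 0.0208]
tcp_rot: [2.103, 2.334, 0.0]
contact_force: [0.3, -0.3, 0.3]
opening: 0.0399
```

```bash
python3 - <<'E'
from h import *
snap('scene');snap('top')
E
python3 zoom.py scene 110 130 230 260 6 a4.png ;python3 zoom.py top 380 180 480 270 8 a5.png; python3 plan.py 8.5 .06 .489,-.3115,.022,6
```

```text
t 4.22 p [ 0.4897 -0.3119  0.0208] jaw 5.96 zax [-0.  0. -1.] F [ 0.1066  0.5583 -0.1447] op 4.01 q [ 0.1   0.61  0.48  1.95 -0.43  0.69  0.95]
[[8.5, 0.05, -0.07, -0.12, 0.0, -0.0, -0.001]]
```

View pics/a4.png

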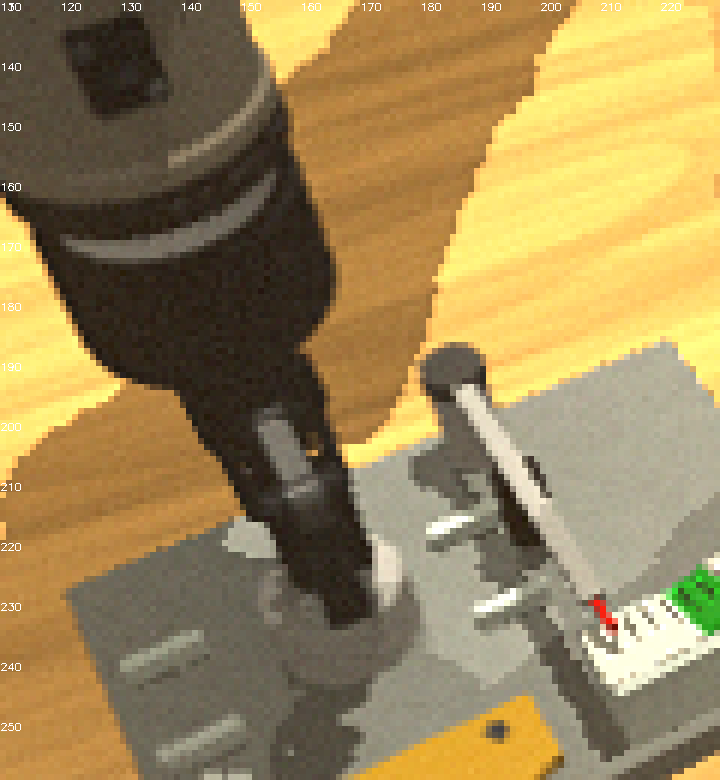

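View pics/a5.png

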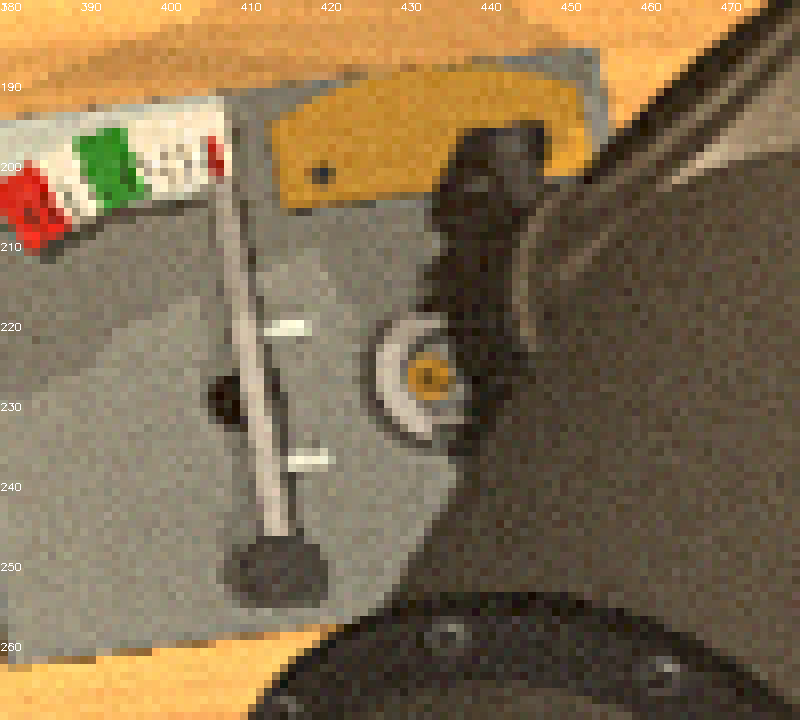

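Run:
```python
from h import *
np.set_printoptions(precision=1,suppress=True)
c=np.array([.4897,-.3119]);a=np.radians(6);ux=np.array([np.cos(a),np.sin(a)]);uy=np.array([-ux[1],ux[0]])
for w in(.02,.027,.034):
  for z in(.021,.03,.04,.05): print(w,z,[proj('scene',[[*(c+ux*w+uy*s),z]])[0] for s in(-.011,.011)],[proj('top',[[*(c+ux*w+uy*s),z]])[0] for s in(-.011,.011)])
p,d=load('scene');P=cloud('scene',d)
for uv in [(165,232),(168,230),(167,226),(164,220),(168,238),(162,236),(174,224),(156,228)]: print(uv,(P[uv[1],uv[0]]*1000))
```

```text
0.02 0.021 [array([166.7, 241.5]), array([176.9, 236.9])] [array([436.3, 218.1]), array([428.5, 219.1])]
0.02 0.03 [array([165.6, 238.8]), array([175.8, 234.2])] [array([437.2, 217.8]), array([429.4, 218.7])]
0.02 0.04 [array([164.2, 235.8]), array([174.6, 231.2])] [array([438.3, 217.3]), array([430.3, 218.3])]
0.02 0.05 [array([162.8, 232.7]), array([173.3, 228.1])] [array([439.3, 216.9]), array([431.3, 217.9])]
0.027 0.021 [array([167.9, 243.7]), array([178.1, 239.1])] [array([435.9, 215.7]), array([428.1, 216.6])]
0.027 0.03 [array([166.7, 241.1]), array([177. , 236.4])] [array([436.8, 215.3]), array([429. , 216.2])]
0.027 0.04 [array([165.3, 238. ]), array([175.8, 233.4])] [array([437.8, 214.8]), array([429.9, 215.8])]
0.027 0.05 [array([164., 235.]), array([174.5, 230.3])] [array([438.9, 214.4]), array([430.9, 215.4])]
0.034 0.021 [array([169., 246.]), array([179.3, 241.3])] [array([435.5, 213.2]), array([427.7, 214.2])]
0.034 0.03 [array([167.8, 243.3]), array([178.2, 238.6])] [array([436.4, 212.8]), array([428.5, 213.7])]
0.034 0.04 [array([166.5, 240.3]), array([177. , 235.6])] [array([437.4, 212.3]), array([429.5, 213.3])]
0.034 0.05 [array([165.1, 237.2]), array([175.7, 232.5])] [array([438.4, 211.8]), array([430.4, 212.8])]
(165, 232) [ 523.9 -315.6   63.6]
(168, 230) [ 523.5 -309.    65.7]
(167, 226) [ 521.4 -307.9   75.3]
(164, 220) [ 550.3 -307.2  122. ]
(168, 238) [ 514.7 -315.5   34.1]
(162, 236) [ 512.4 -324.6   43.4]
(174, 224) [ 492.1 -295.1   44.1]
(156, 228) [ 484.5 -331.    43. ]
```

Run:
```python
from h import *
np.set_printoptions(precision=0,suppress=True,linewidth=200)
p,d=load('scene');P=cloud('scene',d)*1000
for v in range(222,240,1): print(v,[tuple(P[v,u,[0,2]].round().astype(int)) for u in range(160,176,2)])
p,d=load('top');P=cloud('top',d)*1000
print('top')
for v in range(196,242,3): print(v,[tuple(P[v,u].round().astype(int)) for u in range(430,446,3)])
```

```text
222 [(np.int64(551), np.int64(121)), (np.int64(549), np.int64(118)), (np.int64(538), np.int64(105)), (np.int64(1066), np.int64(628)), (np.int64(538), np.int64(102)), (np.int64(542), np.int64(103)), (np.int64(484), np.int64(44)), (np.int64(485), np.int64(42))]
223 [(np.int64(549), np.int64(116)), (np.int64(537), np.int64(103)), (np.int64(540), np.int64(104)), (np.int64(540), np.int64(103)), (np.int64(540), np.int64(101)), (np.int64(542), np.int64(101)), (np.int64(487), np.int64(44)), (np.int64(489), np.int64(44))]
224 [(np.int64(548), np.int64(114)), (np.int64(539), np.int64(102)), (np.int64(542), np.int64(103)), (np.int64(541), np.int64(101)), (np.int64(542), np.int64(101)), (np.int64(540), np.int64(97)), (np.int64(490), np.int64(44)), (np.int64(492), np.int64(44))]
225 [(np.int64(546), np.int64(109)), (np.int64(541), np.int64(103)), (np.int64(539), np.int64(98)), (np.int64(542), np.int64(100)), (np.int64(540), np.int64(96)), (np.int64(514), np.int64(67)), (np.int64(492), np.int64(43)), (np.int64(494), np.int64(43))]
226 [(np.int64(546), np.int64(107)), (np.int64(542), np.int64(100))
[... 7432 characters left out ...]
(-299), np.int64(112)), (np.int64(428), np.int64(-177), np.int64(548)), (np.int64(427), np.int64(-178), np.int64(559))]
238 [(np.int64(456), np.int64(-301), np.int64(15)), (np.int64(456), np.int64(-310), np.int64(14)), (np.int64(456), np.int64(-318), np.int64(16)), (np.int64(424), np.int64(-173), np.int64(548)), (np.int64(423), np.int64(-173), np.int64(563)), (np.int64(422), np.int64(-173), np.int64(574))]
241 [(np.int64(448), np.int64(-300), np.int64(17)), (np.int64(448), np.int64(-309), np.int64(14)), (np.int64(420), np.int64(-169), np.int64(544)), (np.int64(418), np.int64(-166), np.int64(569)), (np.int64(418), np.int64(-168), np.int64(579)), (np.int64(417), np.int64(-170), np.int64(585))]
```

drive_tool([
  [8.0,0,0,0,0,0,0],
  [8.0,0,0,0,0,0,0],
  [8.0,0,0,0,0,0,0],
  [8.0,0,0,0.3,0,0,0],
  [8.0,0,0,0.2,0,0,0],
])

```text
clock: 4.85
eef_pos: [0.4896, -0.3118, 0.0155]
tcp_rot: [-2.103, -2.334, 0.0]
contact_force: [-0.3, -0.3, 0.5]
opening: 0.08
```

```bash
python3 - <<'E'
from h import *
print(arm.sense()['contact_force'],arm.sense()['eef_pos'],arm.sense()['opening'])
snap('scene')
p,d=load('scene');P=cloud('scene',d)*1000
for v in range(222,244,1): print(v,[tuple(int(i) for i in P[v,u].round()) for u in range(160,180,3)])
E
python3 zoom.py scene 110 170 230 260 6 a6.png
```

```text
[-0.26295265 -0.34554479  0.53179341] [ 0.48963985 -0.31176897  0.0155031 ] 0.07996063881999671
222 [(560, -314, 130), (560, -310, 127), (560, -305, 125), (542, -301, 104), (558, -295, 118), (488, -292, 44), (464, -287, 17)]
223 [(561, -315, 128), (560, -310, 125), (559, -306, 122), (544, -301, 104), (560, -296, 117), (488, -293, 42), (463, -287, 14)]
224 [(562, -316, 127), (560, -311, 122), (546, -307, 107), (550, -302, 107), (559, -297, 114), (491, -293, 42), (467, -288, 15)]
225 [(559, -316, 122), (544, -313, 104), (549, -308, 106), (553, -302, 108), (559, -297, 111), (493, -294, 41), (470, -289, 15)]
226 [(561, -317, 121), (549, -313, 107), (553, -308, 108), (557, -303, 109), (559, -298, 109), (497, -295, 42), (475, -289, 16)]
227 [(561, -318, 119), (552, -314, 107), (558, -308, 110), (559, -304, 109), (558, -299, 106), (500, -295, 43), (478, -290, 16)]
228 [(544, -320, 99), (561, -314, 114), (557, -309, 108), (560, -304, 107), (561, -299, 106), (502, -296, 42), (492, -291, 28)]
229 [(481, -325, 32), (563, -314, 113), (558, -310, 106), (561, -305, 106), (560, -300, 102), (505, -2
[... 1070 characters left out ...]
, -317, 60), (544, -312, 65), (535, -307, 52), (510, -303, 21), (509, -298, 17)]
239 [(507, -331, 31), (512, -325, 34), (538, -318, 59), (543, -313, 61), (513, -309, 25), (511, -304, 20), (509, -298, 14)]
240 [(505, -332, 27), (510, -326, 28), (537, -319, 55), (538, -314, 53), (515, -310, 24), (512, -305, 18), (512, -299, 15)]
241 [(505, -333, 23), (512, -327, 27), (512, -322, 24), (514, -316, 23), (514, -311, 20), (513, -305, 16), (514, -300, 14)]
242 [(505, -334, 21), (507, -328, 20), (513, -322, 23), (514, -317, 21), (515, -311, 19), (515, -306, 15), (518, -300, 15)]
243 [(503, -335, 16), (509, -329, 19), (512, -323, 18), (513, -318, 17), (515, -312, 15), (516, -307, 14), (518, -301, 13)]
```

View pics/a6.png

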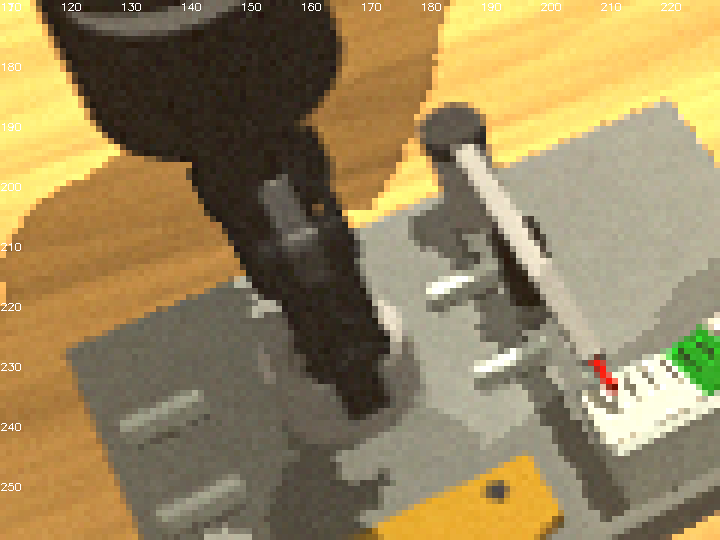

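drive_tool([
  [8.0,0,0,0.8,0,0,0],
  [8.0,0,0,0.7,0,0,0],
  [8.0,0,0,0.3,0,0,0],
  [8.0,0,0,0.3,0,0,0],
])

```text
clock: 5.4
eef_pos: [0.4897, -0.3119, -0.0055]
tcp_rot: [-2.103, -2.334, 0.0]
contact_force: [-0.5, 0.4, 0.9]
opening: 0.0801
```

```bash
python3 - <<'E'
from h import *
print(arm.sense()['contact_force'],arm.sense()['eef_pos'],arm.sense()['opening'])
snap('scene')
p,d=load('scene');P=cloud('scene',d)*1000
for v in range(236,252,1): print(v,[tuple(int(i) for i in P[v,u].round()) for u in range(160,184,3)])
E
python3 zoom.py scene 110 170 230 260 6 a7.png
```

```text
[-0.49430731  0.41733148  0.87179795] [ 0.48967423 -0.31189514 -0.0055145 ] 0.08014133073203296
236 [(509, -328, 42), (511, -323, 41), (563, -314, 94), (559, -310, 87), (559, -305, 83), (559, -300, 80), (504, -296, 18), (504, -291, 15)]
237 [(510, -329, 40), (513, -324, 40), (561, -315, 89), (560, -310, 85), (560, -305, 82), (536, -301, 53), (504, -297, 15), (506, -291, 14)]
238 [(508, -330, 35), (511, -325, 35), (560, -316, 85), (560, -311, 82), (560, -306, 79), (535, -302, 49), (508, -298, 17), (509, -292, 14)]
239 [(507, -331, 32), (513, -325, 34), (563, -316, 85), (560, -312, 80), (545, -308, 60), (540, -303, 51), (509, -298, 15), (513, -293, 15)]
240 [(508, -332, 30), (510, -326, 29), (561, -317, 81), (545, -313, 60), (546, -308, 58), (542, -303, 51), (512, -299, 15), (514, -293, 14)]
241 [(507, -333, 25), (510, -327, 26), (513, -322, 25), (543, -314, 56), (546, -309, 56), (539, -304, 45), (534, -299, 36), (517, -294, 14)]
242 [(505, -334, 20), (510, -328, 23), (512, -322, 22), (538, -315, 47), (544, -310, 51), (542, -305, 45), (533, -300, 33), (520, -295, 15)]
243 [(504, -334, 
[... 551 characters left out ...]
[(513, -337, 15), (516, -331, 15), (517, -326, 13), (521, -320, 14), (523, -315, 13), (526, -309, 13), (532, -304, 17), (535, -298, 17)]
248 [(515, -338, 15), (519, -332, 15), (521, -326, 14), (524, -321, 14), (527, -315, 15), (531, -310, 15), (534, -304, 15), (536, -299, 15)]
249 [(517, -338, 14), (522, -333, 15), (525, -327, 15), (527, -321, 15), (530, -316, 14), (533, -310, 15), (535, -305, 14), (538, -299, 14)]
250 [(522, -339, 16), (524, -333, 15), (527, -328, 15), (529, -322, 14), (532, -317, 15), (535, -311, 14), (540, -306, 16), (541, -300, 15)]
251 [(524, -339, 15), (527, -334, 15), (529, -328, 14), (533, -323, 15), (535, -317, 15), (539, -312, 16), (541, -306, 15), (543, -301, 14)]
```

View pics/a7.png

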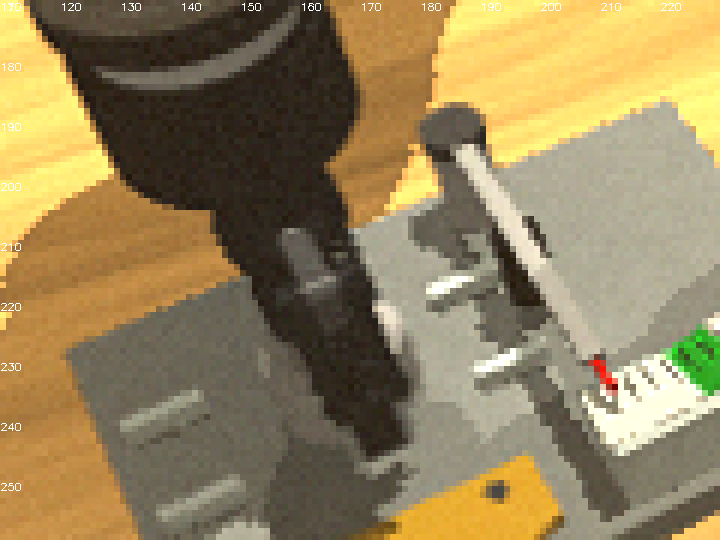

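drive_tool([
  [8.0,0,0,0.4,0,0,0],
  [4.0,0,0,0,0,0,0],
  [4.0,0,0,0,0,0,0],
  [4.0,0,0,0,0,0,0],
  [4.0,0,0,0,0,0,0],
])

```text
clock: 6.08
eef_pos: [0.4898, -0.3119, -0.0087]
tcp_rot: [2.103, 2.334, 0.001]
contact_force: [-1.7, 0.2, 5.5]
opening: 0.0486
```

drive_tool([
  [4.0,0,0,0,0,0,0],
  [4.0,0,0,-0.5,0,0,0],
  [4.0,0,0,-1.5,0,0,0],
  [4.0,0,0,-3.0,0,0,0],
  [4.0,0,0,-3.0,0,0,0],
])

```text
clock: 6.7
eef_pos: [0.4896, -0.3119, 0.0722]
tcp_rot: [-2.103, -2.334, 0.0]
contact_force: [1.2, -0.9, -3.0]
opening: 0.0487
```

```bash
python3 - <<'E'
from h import *
snap('scene');snap('top')
E
python3 zoom.py scene 100 150 230 260 6 a8.png; python3 zoom.py top 380 180 480 270 8 a9.png;python3 plan.py 4.0 .055 .515,-.15,.11,6 .48,.02,.06,6
```

```text
t 6.8 p [ 0.4918 -0.3135  0.0745] jaw 5.94 zax [ 0.0057 -0.0027 -1.    ] F [-0.2738 -0.4625 -2.3105] op 4.91 q [ 0.06  0.53  0.54  1.92 -0.38  0.78  0.91]
[[4.0, 4.0, 1.0, -0.9, 0.001, 0.001, -0.0], [4.0, 4.0, 1.0, -0.89, 0.001, 0.001, -0.0], [4.0, 4.0, 1.0, -0.89, 0.001, 0.001, -0.0], [4.0, 4.0, 1.0, -0.89, 0.001, 0.001, -0.0]]
[[4.0, 4.32, -0.43, 1.25, 0.0, 0.0, -0.0], [4.0, 4.32, -0.43, 1.25, 0.0, 0.0, -0.0], [4.0, 4.32, -0.43, 1.25, 0.0, 0.0, -0.0], [4.0, 4.32, -0.43, 1.25, 0.0, 0.0, -0.0]]
```

View pics/a8.png

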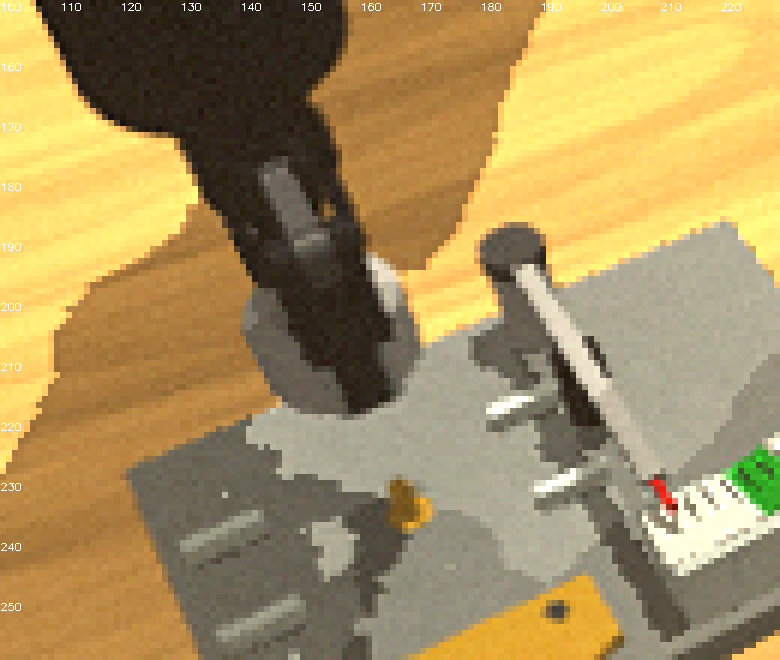

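View pics/a9.png

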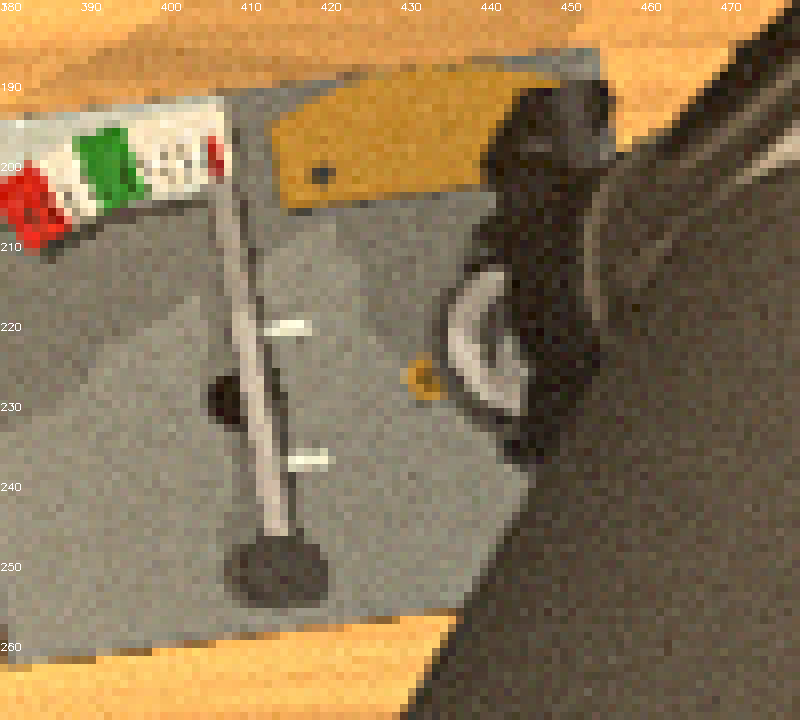

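drive_tool([
  [4.0,2.0,0.5,-1.5,0,0,0],
  [4.0,4.0,1.0,-1.2,0,0,0],
  [4.0,5.0,1.0,-0.5,0,0,0],
  [4.0,5.5,0.5,0,0,0,0],
  [4.0,5.5,0,0,0,0,0],
])

```text
clock: 7.42
eef_pos: [0.4965, -0.088, 0.1025]
tcp_rot: [2.103, 2.334, 0.0]
contact_force: [0.4, 1.0, -2.1]
opening: 0.0487
```

```bash
python3 plan.py 4.0 .055 .48,.02,.06,6
```

```text
t 7.42 p [ 0.4965 -0.088   0.1025] jaw 5.97 zax [ 0.0001  0.     -1.    ] F [ 0.4393  1.0199 -2.1341] op 4.87 q [-0.41  0.37  0.57  2.08 -0.29  0.76  0.44]
[[4.0, 3.64, -0.17, 1.42, 0.0, -0.0, -0.0], [4.0, 3.64, -0.17, 1.42, 0.0, -0.0, -0.0], [4.0, 3.64, -0.17, 1.42, 0.0, -0.0, -0.0]]
```

drive_tool([
  [4.0,4.5,-0.2,1.4,0,0,0],
  [4.0,4.0,-0.2,1.4,0,0,0],
  [4.0,2.4,-0.1,1.4,0,0,0],
  [4.0,0,0,1.0,0,0,0],
  [4.0,0,0,0,0,0,0],
])

```text
clock: 8.05
eef_pos: [0.4801, 0.0165, 0.0501]
tcp_rot: [-2.105, -2.332, 0.003]
contact_force: [-0.2, 0.2, -2.4]
opening: 0.0486
```

```bash
python3 - <<'E'
from h import *
snap('scene');snap('top')
E
python3 zoom.py scene 250 100 360 220 6 b1.png; python3 zoom.py top 280 190 370 270 8 b2.png;python3 plan.py 4.0 .055 .48,.02,.0,6
```

```text
t 8.15 p [0.4808 0.0162 0.0509] jaw 5.8 zax [ 0.0004 -0.0008 -1.    ] F [ 0.8286 -0.1991 -2.4518] op 4.85 q [-0.58  0.43  0.51  2.17 -0.35  0.63  0.28]
[[4.0, 0.39, -0.04, 5.09, 0.0, 0.001, -0.003]]
```

View pics/b1.png

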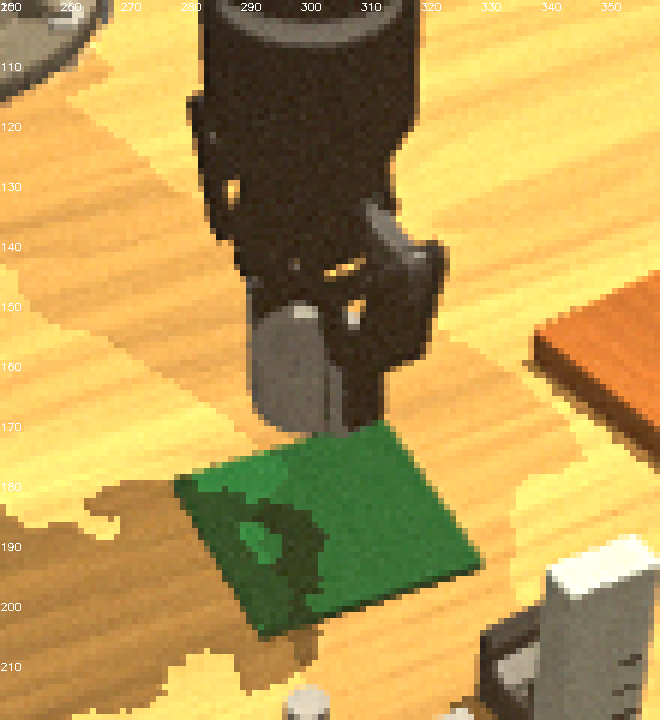

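View pics/b2.png

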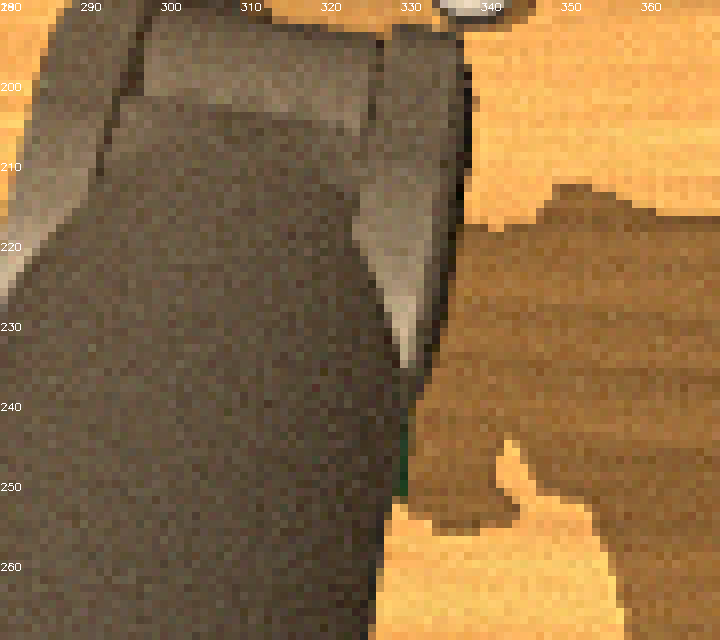

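drive_tool([
  [4.0,0.2,0,2.5,0,0,0],
  [4.0,0.2,0,2.0,0,0,0],
  [4.0,0,0,1.0,0,0,0],
  [4.0,0,0,0.6,0,0,0],
  [4.0,0,0,0.2,0,0,0],
])

```text
clock: 8.78
eef_pos: [0.4804, 0.0215, -0.012]
tcp_rot: [2.103, 2.333, 0.001]
contact_force: [0.2, -0.1, -2.9]
opening: 0.0483
```

```bash
python3 - <<'E'
from h import *
snap('scene')
p,d=load('scene');P=cloud('scene',d)*1000
for v in range(184,204,1): print(v,[tuple(int(i) for i in P[v,u].round()) for u in range(288,320,4)])
E
python3 zoom.py scene 250 130 360 220 7 b3.png; python3 plan.py 4.0 .055 .48,.02,-.0187,6
```

```text
184 [(454, -12, 5), (460, -4, 6), (486, -5, 28), (496, 0, 34), (502, 8, 36), (510, 15, 40), (517, 22, 42), (488, 49, 6)]
185 [(457, -14, 5), (464, -6, 7), (485, -5, 24), (496, 1, 31), (502, 8, 33), (510, 15, 36), (519, 21, 41), (491, 48, 6)]
186 [(463, -16, 7), (466, -7, 5), (484, -5, 20), (497, 0, 28), (502, 8, 29), (511, 15, 34), (519, 21, 37), (493, 47, 5)]
187 [(465, -17, 6), (470, -9, 6), (485, -5, 17), (495, 1, 23), (502, 8, 25), (512, 14, 31), (517, 22, 32), (497, 44, 6)]
188 [(467, -19, 5), (471, -9, 4), (477, -1, 6), (1066, -281, 628), (504, 7, 24), (510, 15, 26), (515, 23, 27), (500, 43, 5)]
189 [(472, -21, 6), (476, -12, 6), (480, -3, 5), (498, -1, 19), (503, 8, 20), (513, 13, 26), (517, 22, 26), (503, 41, 6)]
190 [(472, -21, 3), (479, -13, 5), (483, -4, 5), (497, 0, 15), (502, 8, 15), (512, 14, 21), (502, 31, 5), (507, 39, 6)]
191 [(476, -23, 4), (482, -15, 6), (485, -5, 3), (492, 2, 6), (497, 11, 7), (511, 15, 17), (504, 30, 4), (511, 37, 7)]
192 [(481, -25, 6), (485, -16, 6), (490, -8, 5), (494, 1, 5), (498, 10, 5), (504, 18, 6), (507, 28, 5), (513, 35, 6)]
193 [(483, -
[... 813 characters left out ...]
 28, -1)]
200 [(500, -35, -1), (511, -29, 7), (515, -20, 6), (518, -11, 4), (522, -2, 4), (526, 6, 4), (529, 16, 2), (533, 25, 1)]
201 [(502, -35, -2), (512, -29, 4), (516, -21, 4), (523, -14, 7), (525, -4, 5), (527, 6, 1), (531, 15, 1), (533, 25, -2)]
202 [(507, -38, 0), (514, -31, 4), (519, -22, 4), (524, -14, 5), (528, -5, 4), (527, 6, -2), (532, 14, -2), (539, 21, 1)]
203 [(511, -40, 1), (519, -33, 6), (522, -24, 4), (527, -16, 5), (526, -5, -1), (530, 4, -2), (535, 12, -1), (540, 21, -1)]
t 8.82 p [ 0.4803  0.0216 -0.0121] jaw 5.93 zax [ 0.0004  0.     -1.    ] F [ 0.2907 -0.106  -2.5986] op 4.88 q [-0.5   0.54  0.41  2.19 -0.45  0.49  0.35]
[[4.0, -0.16, -0.05, 0.66, 0.0, 0.0, -0.001]]
```

View pics/b3.png

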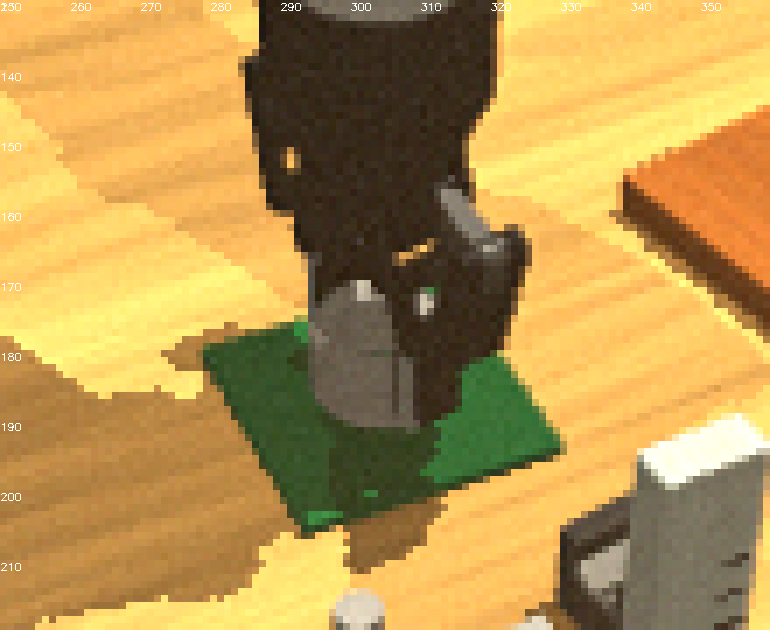

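drive_tool([
  [4.0,0,0,0.25,0,0,0],
  [4.0,0,0,0.2,0,0,0],
  [4.0,0,0,0.05,0,0,0],
  [4.0,0,0,0,0,0,0],
])

```text
clock: 9.32
eef_pos: [0.48, 0.022, -0.0172]
tcp_rot: [-2.103, -2.334, -0.0]
contact_force: [0.4, -0.7, -1.9]
opening: 0.0487
```

drive_tool([
  [4.0,0,0,0.06,0,0,0],
  [4.0,0,0,0,0,0,0],
])

```text
clock: 9.57
eef_pos: [0.48, 0.0219, -0.0178]
tcp_rot: [-2.103, -2.334, -0.0]
contact_force: [0.1, 0.3, -2.5]
opening: 0.0484
```

drive_tool([
  [4.0,0,0,0.06,0,0,0],
  [4.0,0,0,0,0,0,0],
])

```text
clock: 9.82
eef_pos: [0.48, 0.0219, -0.0184]
tcp_rot: [-2.103, -2.334, 0.0]
contact_force: [-0.2, 0.3, -2.5]
opening: 0.0487
```

drive_tool([
  [4.0,0,0,0.06,0,0,0],
  [4.0,0,0,0,0,0,0],
])

```text
clock: 10.07
eef_pos: [0.4801, 0.0219, -0.0187]
tcp_rot: [-2.103, -2.334, -0.0]
contact_force: [-1.1, 0.3, 4.8]
opening: 0.0487
```

drive_tool([
  [8.0,0,0,0,0,0,0],
  [8.0,0,0,0,0,0,0],
  [8.0,0,0,0,0,0,0],
  [8.0,0,0,-2.0,0,0,0],
  [8.0,0,0,-4.0,0,0,0],
])

```text
clock: 10.7
eef_pos: [0.4788, 0.0217, 0.0407]
tcp_rot: [-2.102, -2.333, 0.004]
contact_force: [1.0, 0.5, -0.1]
opening: 0.08
```

```bash
python3 plan.py 8.0 .055 .495,.09,.12,6 .5236,.282,.08,6
```

```text
t 10.7 p [0.4788 0.0217 0.0407] jaw 5.96 zax [-0.0031 -0.001  -1.    ] F [ 1.0247  0.5301 -0.1115] op 8.0 q [-0.58  0.45  0.5   2.17 -0.37  0.61  0.29]
[[8.0, 3.31, 1.15, -3.97, -0.002, 0.0, -0.0], [8.0, 3.31, 1.15, -3.97, -0.002, 0.0, -0.0]]
[[8.0, 4.7, 1.21, 1.0, 0.0, -0.0, -0.0], [8.0, 4.7, 1.21, 1.0, 0.0, -0.0, -0.0], [8.0, 4.7, 1.21, 1.0, 0.0, -0.0, -0.0], [8.0, 4.7, 1.21, 1.0, 0.0, -0.0, -0.0]]
```

drive_tool([
  [8.0,0,0,-4.0,0,0,0],
  [5.5,3.3,1.0,-3.0,0,0,0],
  [5.5,4.5,1.0,-0.5,0,0,0],
  [5.5,5.0,1.2,0,0,0,0],
  [5.5,5.0,1.2,0,0,0,0],
])

```text
clock: 11.32
eef_pos: [0.5054, 0.2051, 0.1163]
tcp_rot: [2.103, 2.334, 0.001]
contact_force: [0.3, 0.6, 0.4]
opening: 0.055
```

```bash
python3 plan.py 5.5 .055  .5236,.282,.08,6
```

```text
t 11.32 p [0.5054 0.2051 0.1163] jaw 5.94 zax [ 0.0005  0.0005 -1.    ] F [0.2579 0.5948 0.3916] op 5.5 q [-0.93  0.41  0.54  1.98 -0.28  0.82 -0.12]
[[5.5, 3.73, 1.3, 1.82, 0.0, -0.0, -0.001], [5.5, 3.73, 1.3, 1.82, 0.0, -0.0, -0.001]]
```

drive_tool([
  [5.5,3.7,1.3,1.0,0,0,0],
  [5.5,3.7,1.3,2.0,0,0,0],
  [5.5,0,0,2.0,0,0,0],
  [5.5,0,0,0,0,0,0],
])

```text
clock: 11.82
eef_pos: [0.522, 0.2782, 0.0642]
tcp_rot: [-2.103, -2.333, 0.007]
contact_force: [0.4, -1.3, 0.2]
opening: 0.0553
```

```bash
python3 - <<'E'
from h import *
snap('scene');snap('top')
E
python3 zoom.py scene 260 90 460 210 4 c1.png; python3 zoom.py top 170 160 350 270 4 c2.png;python3 plan.py 5.5 .055 .5236,.282,.0,6
```

```text
t 11.93 p [0.5236 0.278  0.0662] jaw 5.83 zax [-0.0002 -0.001  -1.    ] F [-0.487  -0.0767  0.4369] op 5.48 q [-0.96  0.55  0.48  1.9  -0.35  0.78 -0.17]
[[5.5, 0.2, 0.02, 3.31, -0.0, 0.0, -0.001], [5.5, 0.2, 0.02, 3.31, -0.0, 0.0, -0.001]]
```

View pics/c1.png

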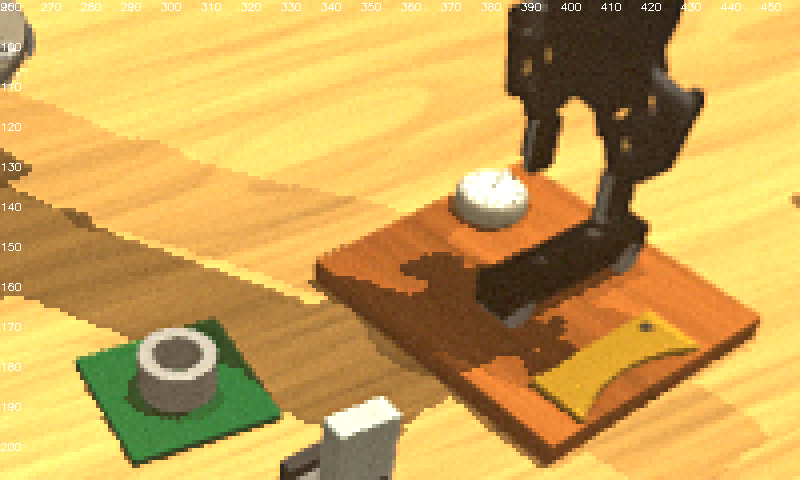

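View pics/c2.png

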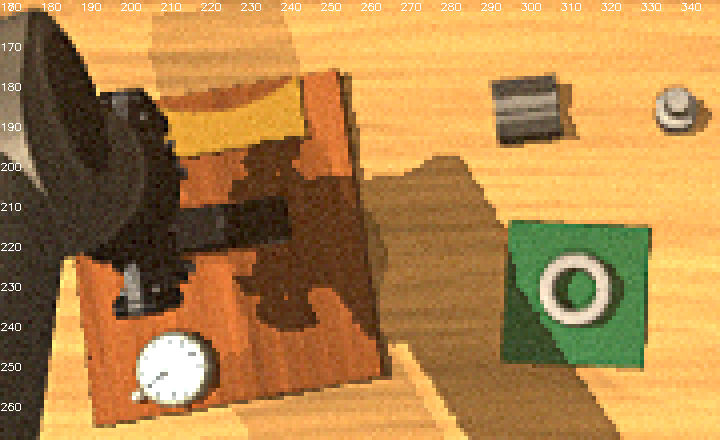

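drive_tool([
  [5.5,0.2,0,2.0,0,0,0],
  [5.5,0.2,0,2.5,0,0,0],
  [5.5,0,0,1.0,0,0,0],
  [5.5,0,0,0.5,0,0,0],
  [5.5,0,0,0,0,0,0],
])

```text
clock: 12.55
eef_pos: [0.5233, 0.2836, 0.0061]
tcp_rot: [2.103, 2.333, 0.0]
contact_force: [0.9, 0.7, 0.8]
opening: 0.0554
```

```bash
python3 - <<'E'
from h import *
snap('scene')
E
python3 zoom.py scene 350 90 450 200 6 c3.png; python3 plan.py 5.5 .055 .5236,.282,.002,6
```

```text
t 12.6 p [0.5235 0.2838 0.0065] jaw 5.94 zax [ 0.0007  0.0004 -1.    ] F [-0.7994 -0.2536  0.212 ] op 5.5 q [-0.92  0.64  0.43  1.91 -0.41  0.67 -0.14]
[[5.5, -0.18, -0.01, 0.45, 0.001, -0.0, -0.001]]
```

View pics/c3.png

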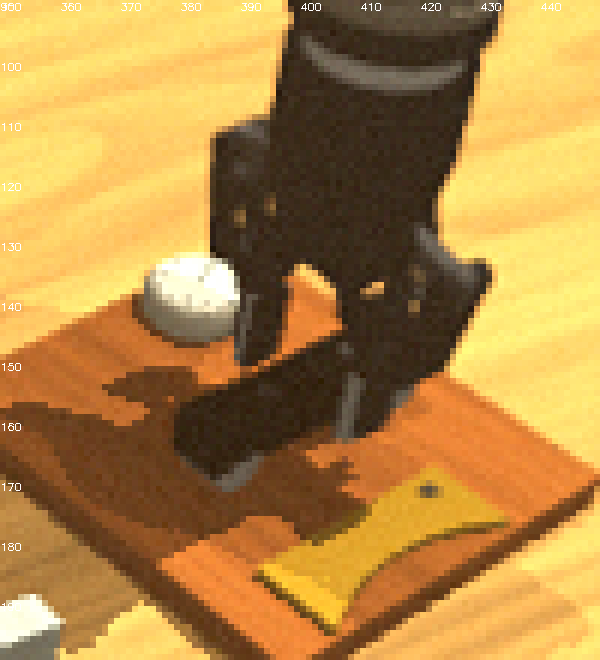

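drive_tool([
  [5.5,0,0,0.4,0,0,0],
  [2.0,0,0,0,0,0,0],
  [2.0,0,0,0,0,0,0],
  [2.0,0,0,0,0,0,0],
  [2.0,0,0,0,0,0,0],
])

```text
clock: 13.22
eef_pos: [0.5236, 0.284, 0.0025]
tcp_rot: [2.103, 2.334, 0.002]
contact_force: [-0.5, -0.4, 5.0]
opening: 0.0267
```

drive_tool([
  [2.0,0,0,0,0,0,0],
  [2.0,0,0,-0.3,0,0,0],
  [2.0,0,0,-1.0,0,0,0],
  [2.0,0,0,-2.5,0,0,0],
  [2.0,0,0,-3.0,0,0,0],
])

```text
clock: 13.85
eef_pos: [0.5218, 0.2832, 0.07]
tcp_rot: [-2.103, -2.333, 0.004]
contact_force: [1.4, 0.5, -6.5]
opening: 0.0268
```

```bash
python3 - <<'E'
from h import *
snap('scene');snap('top')
E
python3 zoom.py scene 350 90 450 200 6 c4.png; python3 zoom.py top 170 160 270 270 6 c5.png;python3 plan.py 2.0 .055 .515,.05,.12,6 .50,-.2,.12,6
```

```text
t 13.95 p [0.5249 0.2846 0.0727] jaw 5.94 zax [ 0.0041  0.0028 -1.    ] F [ 1.1705 -0.1904 -6.0248] op 2.68 q [-0.97  0.55  0.49  1.89 -0.35  0.79 -0.18]
[[2.0, -4.64, -0.68, -0.96, 0.001, -0.0, -0.0], [2.0, -4.64, -0.68, -0.96, 0.001, -0.0, -0.0], [2.0, -4.64, -0.68, -0.95, 0.001, -0.0, -0.0], [2.0, -4.64, -0.68, -0.95, 0.001, -0.0, -0.0], [2.0, -4.64, -0.69, -0.95, 0.001, -0.0, -0.0]]
[[2.0, -4.94, -0.82, -0.0, 0.0, -0.0, 0.0], [2.0, -4.94, -0.82, -0.0, 0.0, -0.0, 0.0], [2.0, -4.94, -0.82, -0.0, 0.0, -0.0, 0.0], [2.0, -4.94, -0.82, -0.0, 0.0, -0.0, 0.0], [2.0, -4.94, -0.82, -0.0, 0.0, -0.0, 0.0]]
```

View pics/c4.png

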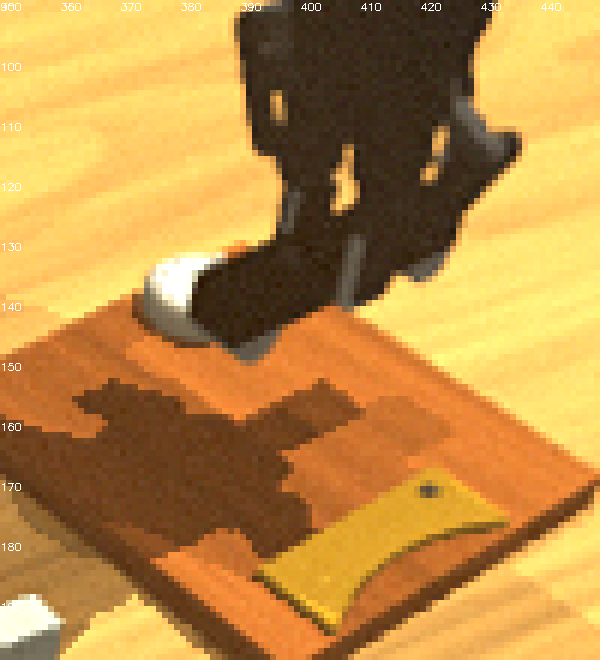

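View pics/c5.png

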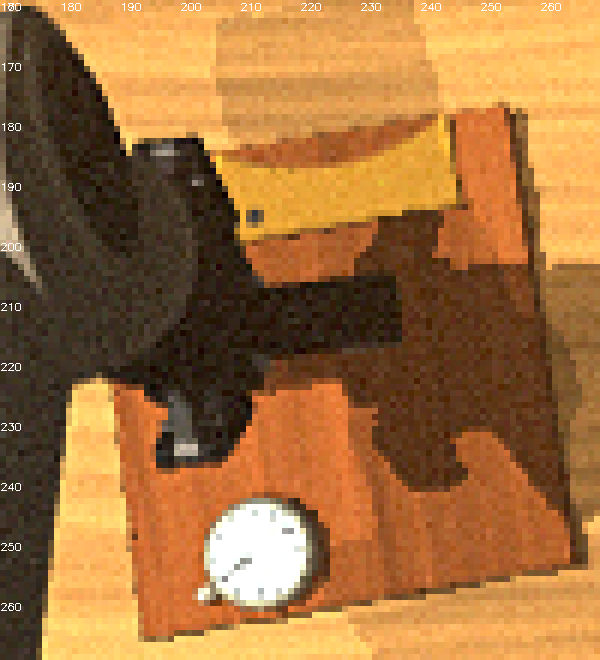

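drive_tool([
  [2.0,-2.0,-0.3,-1.5,0,0,0],
  [2.0,-4.0,-0.6,-1.5,0,0,0],
  [2.0,-5.0,-0.7,-1.0,0,0,0],
  [2.0,-5.5,-0.8,-0.7,0,0,0],
  [2.0,-5.5,-0.8,0,0,0,0],
])

```text
clock: 14.58
eef_pos: [0.5131, 0.0589, 0.1169]
tcp_rot: [-2.104, -2.333, 0.001]
contact_force: [0.8, -0.6, -6.3]
opening: 0.0266
```

drive_tool([
  [2.0,-5.5,-0.8,0,0,0,0],
  [2.0,-5.5,-0.8,0,0,0,0],
  [2.0,-5.5,-0.8,0,0,0,0],
  [2.0,-5.5,-0.8,0,0,0,0],
  [2.0,-5.5,-0.8,0,0,0,0],
])

```text
clock: 15.2
eef_pos: [0.5009, -0.2181, 0.1162]
tcp_rot: [-2.103, -2.332, 0.001]
contact_force: [2.1, 0.2, -6.6]
opening: 0.0268
```

```bash
python3 - <<'E'
from h import *
np.set_printoptions(precision=4,suppress=True)
# pin from first lifted pictures a8/a9 & rails
print('pin top',onplane('top',[[431.6,226.2]],.034),'scene',onplane('scene',[[165.3,230.5]],.034))
E
python3 plan.py 2.0 .055 .4888,-.320,.10,6
```

```text
pin top [[ 0.4873 -0.3026  0.034 ]] scene [[ 0.4917 -0.3159  0.034 ]]
t 15.2 p [ 0.5009 -0.2181  0.1162] jaw 5.91 zax [-0.0018  0.0005 -1.    ] F [ 2.0877  0.2293 -6.5862] op 2.68 q [-0.18  0.43  0.61  1.98 -0.32  0.83  0.71]
[[2.0, -5.01, -1.13, 0.81, -0.001, -0.0, -0.001], [2.0, -5.01, -1.13, 0.81, -0.001, -0.0, -0.001]]
```

drive_tool([
  [2.0,-5.0,-1.1,0.8,0,0,0],
  [2.0,-4.0,-1.0,0.8,0,0,0],
  [2.0,-1.2,0,1.5,0,0,0],
  [2.0,0,0,1.5,0,0,0],
  [2.0,0,0,0,0,0,0],
])

```text
clock: 15.82
eef_pos: [0.4913, -0.317, 0.0689]
tcp_rot: [-2.098, -2.332, 0.0]
contact_force: [-0.2, 0.6, -6.4]
opening: 0.0268
```

```bash
python3 - <<'E'
from h import *
snap('scene');snap('top')
E
python3 zoom.py scene 100 150 230 280 6 d1.png; python3 zoom.py top 370 180 480 275 7 d2.png;python3 plan.py 2.0 .055 .490,-.3195,.04,6
```

```text
t 15.93 p [ 0.4928 -0.3179  0.0706] jaw 6.08 zax [-0.0008  0.0012 -1.    ] F [ 0.5165  0.3788 -6.9748] op 2.68 q [ 0.05  0.55  0.56  1.91 -0.4   0.79  0.94]
[[2.0, -0.13, -0.29, 3.06, -0.001, -0.001, 0.001]]
```

View pics/d1.png

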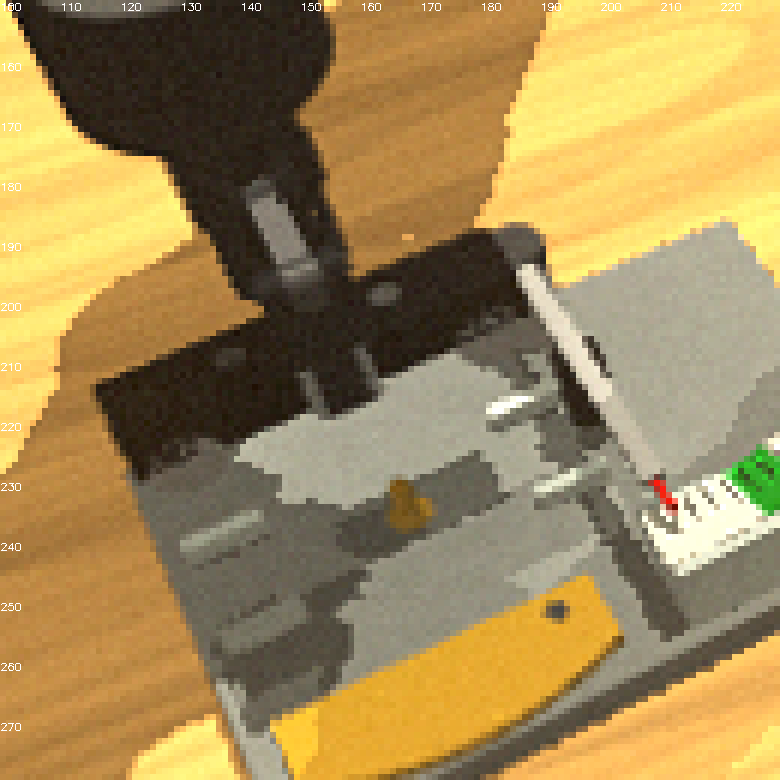

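View pics/d2.png

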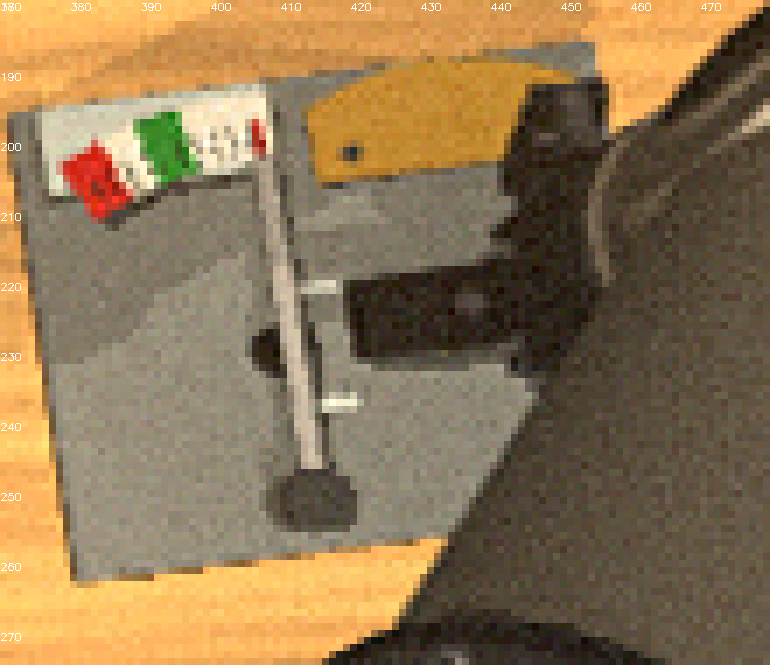

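Run:
```python
from h import *
np.set_printoptions(precision=4,suppress=True)
r=onplane('top',[[415.5,220.4],[417.9,236.9],[416.65,228.65]],.024);print('top rails',r, np.hypot(*(r[0]-r[1])[:2]))
print('bar end top',onplane('top',[[418.5,219.9],[420.6,230.5],[419.5,225.2]],.1185),'dot',onplane('top',[[436.6,222.8]],.1185))
# scene: dots
s=onplane('scene',[[100+231/6-.5,150+357/6-.5],[100+384/6-.5,150+293/6-.5]],.1195);print('scene dots',s,s.mean(0))
rr=onplane('scene',[[100+522/6-.5,150+407/6-.5],[100+572/6-.5,150+480/6-.5]],.024);print('scene rails',rr,rr.mean(0),np.hypot(*(rr[0]-rr[1])[:2]))
rr=onplane('scene',[[100+222/6-.5,150+532/6-.5],[100+263/6-.5,150+622/6-.5]],.024);print('scene rails -98',rr,rr.mean(0),np.hypot(*(rr[0]-rr[1])[:2]))
```

```text
top rails [[ 0.5052 -0.2617  0.024 ]
 [ 0.4594 -0.2657  0.024 ]
 [ 0.4822 -0.2636  0.024 ]] 0.045992741279601485
bar end top [[ 0.4964 -0.2475  0.1185]
 [ 0.4694 -0.2512  0.1185]
 [ 0.4829 -0.2492  0.1185]] dot [[ 0.4881 -0.2929  0.1185]]
scene dots [[ 0.4964 -0.345   0.1195]
 [ 0.4901 -0.2956  0.1195]] [ 0.4933 -0.3203  0.1195]
scene rails [[ 0.4657 -0.2665  0.024 ]
 [ 0.5088 -0.2598  0.024 ]] [ 0.4872 -0.2631  0.024 ] 0.04357814133202647
scene rails -98 [[ 0.4749 -0.3748  0.024 ]
 [ 0.5214 -0.3694  0.024 ]] [ 0.4981 -0.3721  0.024 ] 0.04685240035821149
```

```bash
python3 plan.py 2.0 .055 .4915,-.325,.03,6
```

```text
t 15.93 p [ 0.4928 -0.3179  0.0706] jaw 6.08 zax [-0.0008  0.0012 -1.    ] F [ 0.5165  0.3788 -6.9748] op 2.68 q [ 0.05  0.55  0.56  1.91 -0.4   0.79  0.94]
[[2.0, -0.7, -0.2, 4.06, -0.001, -0.001, 0.001]]
```

drive_tool([
  [2.0,-0.7,-0.2,1.0,0,0,0],
  [2.0,0,0,2.0,0,0,0],
  [2.0,0,0,1.5,0,0,0],
  [2.0,0,0,0,0,0,0],
])

```text
clock: 16.42
eef_pos: [0.4899, -0.3258, 0.024]
tcp_rot: [-2.1, -2.331, 0.001]
contact_force: [0.3, 0.4, -7.4]
opening: 0.027
```

```bash
python3 - <<'E'
from h import *
snap('scene');snap('top')
E
python3 zoom.py scene 100 150 230 280 6 d3.png; python3 zoom.py top 370 180 480 275 7 d4.png;python3 plan.py 2.0 .055 .4915,-.325,.0,6
```

```text
t 16.52 p [ 0.4911 -0.3269  0.0257] jaw 5.95 zax [-0.0005  0.0001 -1.    ] F [ 0.1316  0.0406 -5.7253] op 2.73 q [ 0.1   0.62  0.51  1.92 -0.45  0.71  0.99]
[[2.0, 0.18, 0.06, 2.57, -0.001, -0.0, -0.001]]
```

View pics/d3.png

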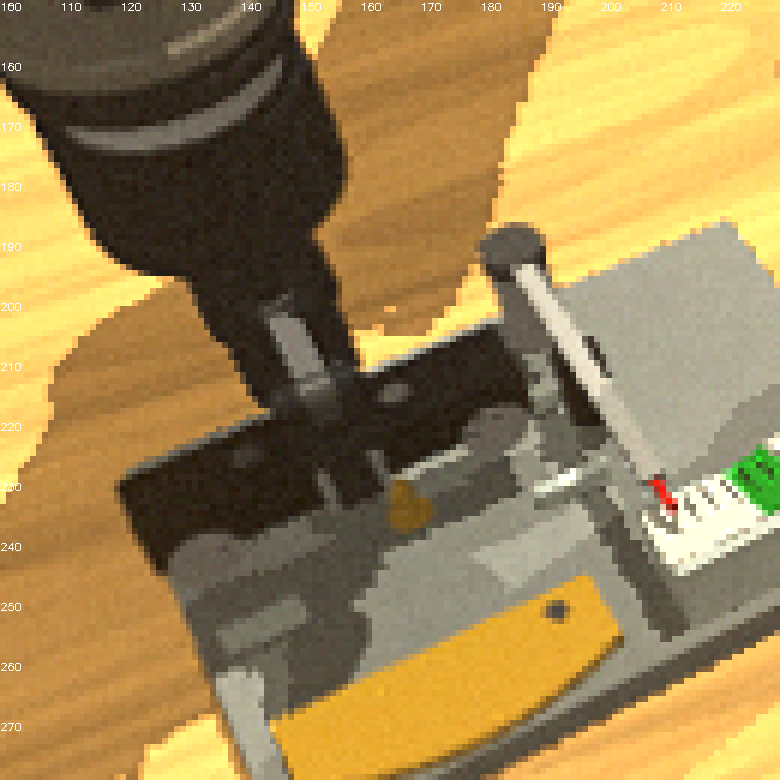

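View pics/d4.png

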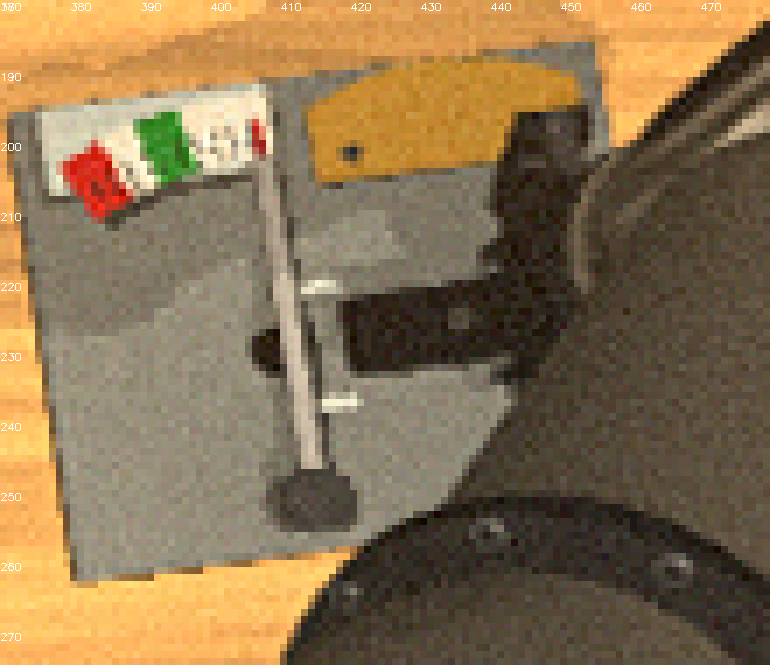

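```bash
cat > rel.py <<'E'
from h import *
a=np.radians(6);ux=np.array([np.cos(a),np.sin(a)]);uy=np.array([-ux[1],ux[0]])
O={'top':np.array([.4822,-.2636])-.013*uy,'scene':(np.array([.4872,-.2631])-.013*uy+np.array([.4981,-.3721])+.098*uy)/2}
def st(name,uv,z):
    w=onplane(name,np.asarray(uv,float)-.5,z)[:,:2]-O[name]
    return np.c_[w@ux,w@uy]*1000
E
python3 - <<'E'
from rel import *
np.set_printoptions(precision=1,suppress=True)
print(O)
print('top end,dot',st('top',[[419,222.9],[420.4,233.7],[435.6,225.4]],.0735))
s=st('scene',[[141,226.2],[165.5,215.3]],.0745);print('scene dots',s,s.mean(0))
E
```

```text
{'top': array([ 0.5, -0.3]), 'scene': array([ 0.5, -0.3])}
top end,dot [[ 12.9  17.4]
 [-15.8  18.4]
 [  0.9 -25.1]]
scene dots [[ -1.1 -79.3]
 [ -2.7 -29.2]] [ -1.9 -54.3]
```

drive_tool([
  [2.0,0,0,0.8,0,0,0],
  [2.0,0,0,0.8,0,0,0],
  [2.0,0,0,0.4,0,0,0],
  [2.0,0,0,0.2,0,0,0],
  [2.0,0,0,0,0,0,0],
])

```text
clock: 17.15
eef_pos: [0.4912, -0.3268, 0.004]
tcp_rot: [-2.103, -2.334, -0.0]
contact_force: [-0.1, 1.0, -4.8]
opening: 0.0267
```

```bash
python3 plan.py 2.0 .055 .4915,-.325,.0,6
```

```text
t 17.15 p [ 0.4912 -0.3268  0.004 ] jaw 5.96 zax [-0.0001  0.0002 -1.    ] F [-0.0694  0.9631 -4.7513] op 2.67 q [ 0.12  0.65  0.49  1.93 -0.47  0.67  1.  ]
[[2.0, 0.17, 0.04, 0.4, -0.0, -0.0, -0.001]]
```

drive_tool([
  [2.0,0,0,0.25,0,0,0],
  [2.0,0.7,0,0,0,0,0],
  [2.0,0.6,0,0,0,0,0],
  [2.0,0.3,0,0,0,0,0],
  [2.0,0,0,0,0,0,0],
])

```text
clock: 17.77
eef_pos: [0.4899, -0.3101, 0.0015]
tcp_rot: [-2.102, -2.334, -0.001]
contact_force: [0.2, 0.5, -4.7]
opening: 0.027
```

```bash
python3 - <<'E'
from h import *
snap('scene');snap('top')
E
python3 zoom.py scene 100 150 230 280 6 e1.png; python3 zoom.py top 370 180 480 275 7 e2.png;python3 plan.py 2.0 .055 .4915,-.325,.0,6
```

```text
t 17.88 p [ 0.4898 -0.3105  0.0015] jaw 5.98 zax [ 0.0001  0.0004 -1.    ] F [ 1.8514  0.3773 -4.5525] op 2.7 q [ 0.09  0.64  0.49  1.95 -0.48  0.66  0.99]
[[2.0, -1.46, 0.02, 0.15, 0.0, -0.0, -0.0]]
```

View pics/e1.png

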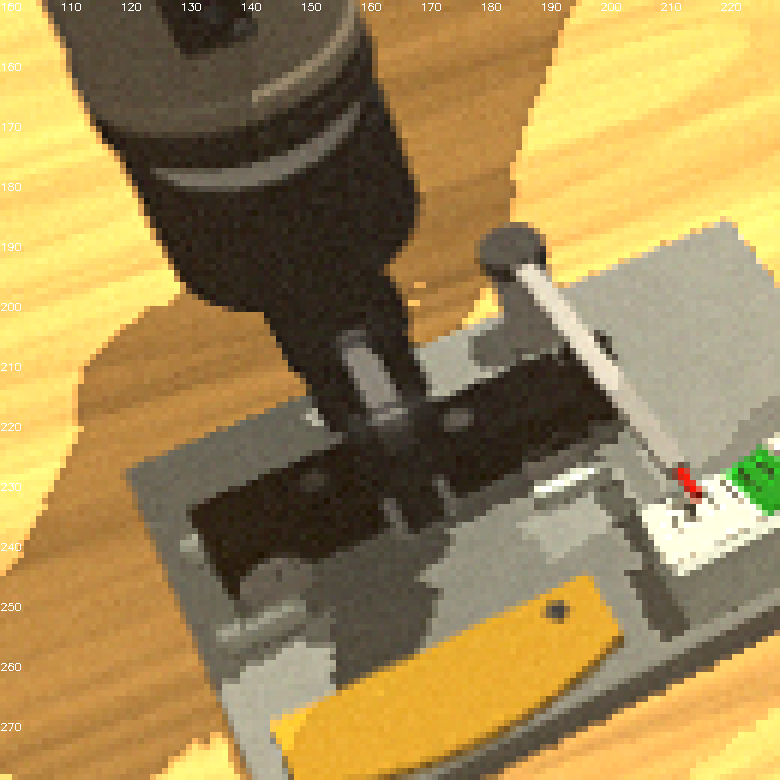

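View pics/e2.png

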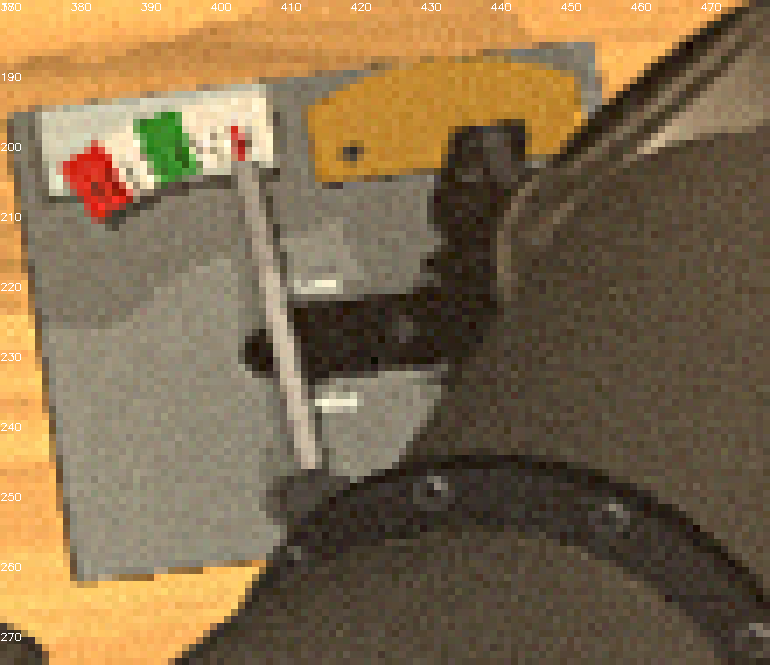

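drive_tool([
  [2.0,0.4,0,0,0,0,0],
  [2.0,0.4,0,0,0,0,0],
  [2.0,0.2,0,0,0,0,0],
  [2.0,0,0,0,0,0,0],
  [2.0,0,0,0,0,0,0],
])

```text
clock: 18.5
eef_pos: [0.4884, -0.3005, 0.0014]
tcp_rot: [-2.102, -2.334, -0.0]
contact_force: [0.6, 0.1, -4.9]
opening: 0.0266
```

```bash
python3 - <<'E'
from h import *
snap('scene');snap('top')
E
python3 zoom.py scene 100 150 230 280 6 e3.png; python3 zoom.py top 370 180 480 275 7 e4.png;python3 plan.py 2.0 .055 .4915,-.325,.0,6
```

```text
t 18.6 p [ 0.4885 -0.3007  0.0014] jaw 5.96 zax [-0.0003  0.0005 -1.    ] F [ 0.0783 -0.0216 -3.8699] op 2.7 q [ 0.08  0.64  0.49  1.97 -0.48  0.65  0.98]
[[2.0, -2.45, 0.05, 0.14, -0.0, -0.0, -0.001]]
```

View pics/e3.png

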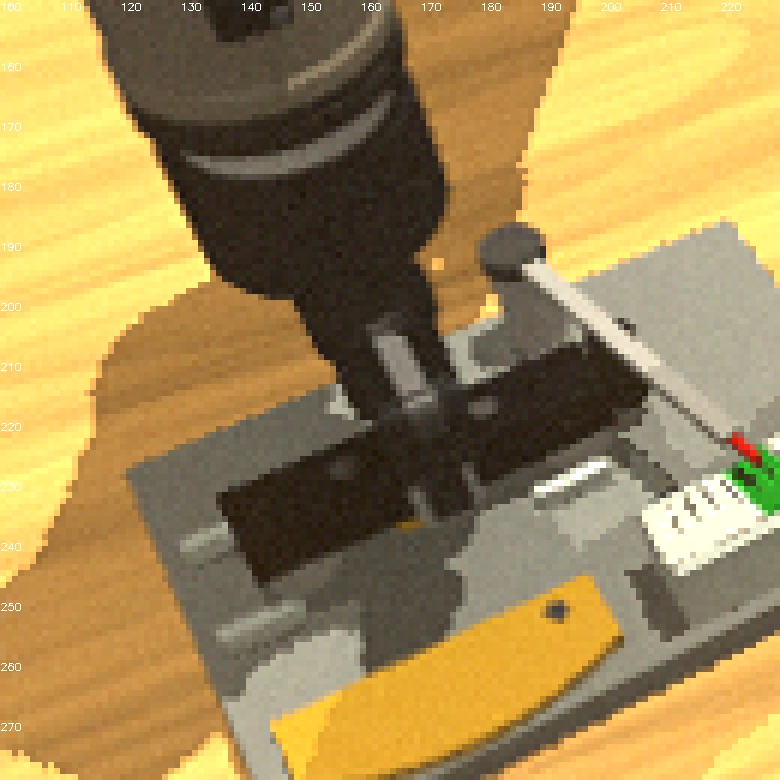

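View pics/e4.png

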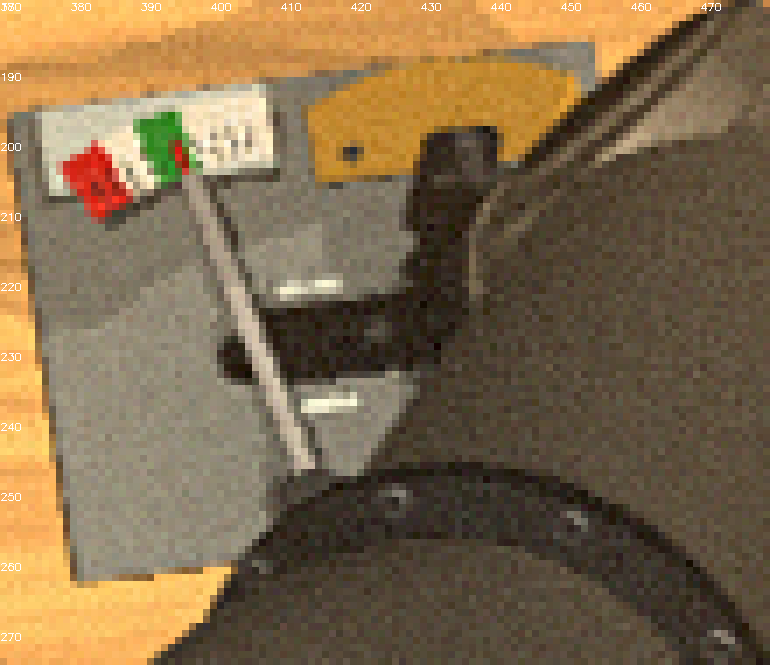

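drive_tool([
  [2.0,0.1,0,0,0,0,0],
  [2.0,0.1,0,0,0,0,0],
  [2.0,0,0,0.05,0,0,0],
  [2.0,0,0,0,0,0,0],
])

```text
clock: 19.1
eef_pos: [0.4883, -0.2991, 0.001]
tcp_rot: [2.103, 2.334, -0.0]
contact_force: [-0.5, -1.7, -4.0]
opening: 0.027
```

drive_tool([
  [2.0,0,0,0.05,0,0,0],
  [2.0,0,0,0,0,0,0],
])

```text
clock: 19.35
eef_pos: [0.4883, -0.2991, 0.0006]
tcp_rot: [2.103, 2.334, -0.0]
contact_force: [-1.4, -1.8, -2.5]
opening: 0.0266
```

drive_tool([
  [2.0,0,0,0.04,0,0,0],
  [2.0,0,0,0,0,0,0],
])

```text
clock: 19.6
eef_pos: [0.4883, -0.2991, 0.0005]
tcp_rot: [2.103, 2.334, 0.0]
contact_force: [-2.7, 0.1, 6.9]
opening: 0.0271
```

drive_tool([
  [2.0,0,0,0.04,0,0,0],
  [2.0,0,0,0,0,0,0],
])

```text
clock: 19.85
eef_pos: [0.4884, -0.2991, 0.0005]
tcp_rot: [2.103, 2.334, 0.001]
contact_force: [-3.9, 0.2, 9.8]
opening: 0.0268
```

```bash
python3 - <<'E'
from h import *
snap('scene');snap('top')
E
python3 zoom.py scene 160 170 250 270 7 f1.png; python3 zoom.py top 370 180 480 275 7 f2.png;python3 plan.py 2.0 .055 .4915,-.325,.0,6
```

```text
t 19.95 p [ 0.4883 -0.2991  0.0005] jaw 5.94 zax [ 0.0003  0.0004 -1.    ] F [-4.5748  0.7568 10.0154] op 2.68 q [ 0.08  0.64  0.49  1.97 -0.48  0.65  0.98]
[[2.0, -2.61, 0.05, 0.05, 0.0, -0.0, -0.001]]
```

View pics/f1.png

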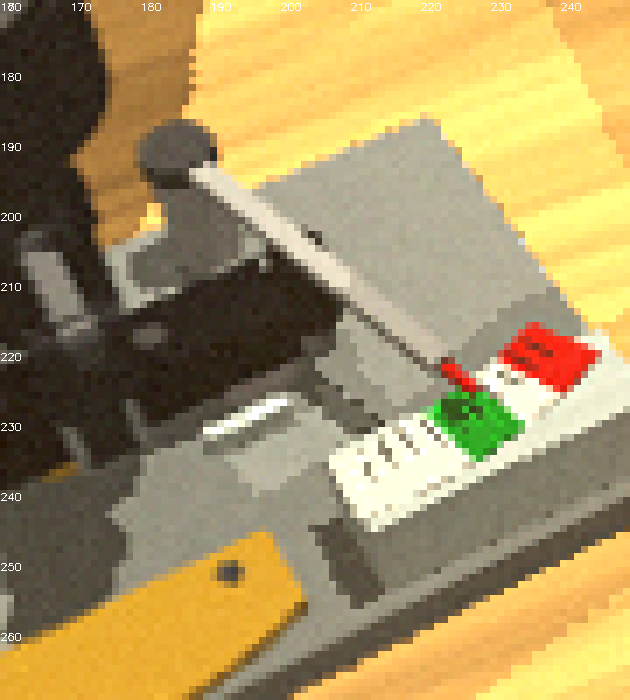

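View pics/f2.png

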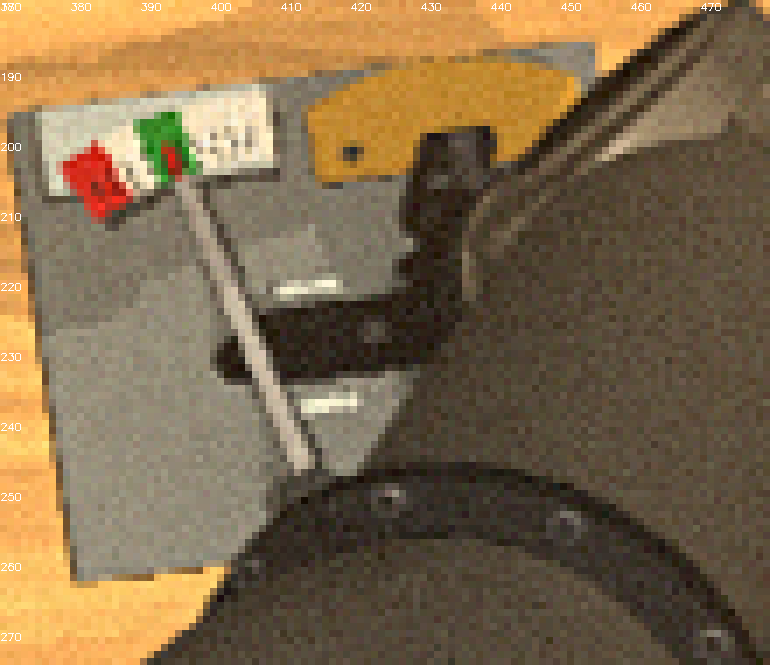

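drive_tool([
  [2.0,0,0,-0.05,0,0,0],
  [2.0,0,0,0,0,0,0],
])

```text
clock: 20.2
eef_pos: [0.4883, -0.2991, 0.0005]
tcp_rot: [2.103, 2.334, 0.0]
contact_force: [-3.5, -0.4, 6.3]
opening: 0.0269
```

drive_tool([
  [5.0,0,0,0,0,0,0],
  [5.0,0,0,0,0,0,0],
  [5.0,0,0,0,0,0,0],
])

```text
clock: 20.58
eef_pos: [0.4887, -0.2986, 0.0001]
tcp_rot: [2.102, 2.334, 0.0]
contact_force: [0.0, -0.3, -0.0]
opening: 0.05
```

```bash
python3 - <<'E'
from h import *
snap('scene');snap('top')
E
python3 zoom.py scene 120 170 250 280 6 f3.png; python3 zoom.py top 370 180 480 275 7 f4.png;python3 plan.py 2.0 .055 .4915,-.325,.0,6
```

```text
t 20.68 p [ 0.4885 -0.2988  0.0001] jaw 5.97 zax [ 0.0001  0.0001 -1.    ] F [0.0115 0.5726 0.6237] op 5.0 q [ 0.08  0.64  0.48  1.97 -0.48  0.64  0.97]
[[2.0, -2.64, 0.02, 0.01, 0.0, -0.0, -0.0]]
```

View pics/f3.png

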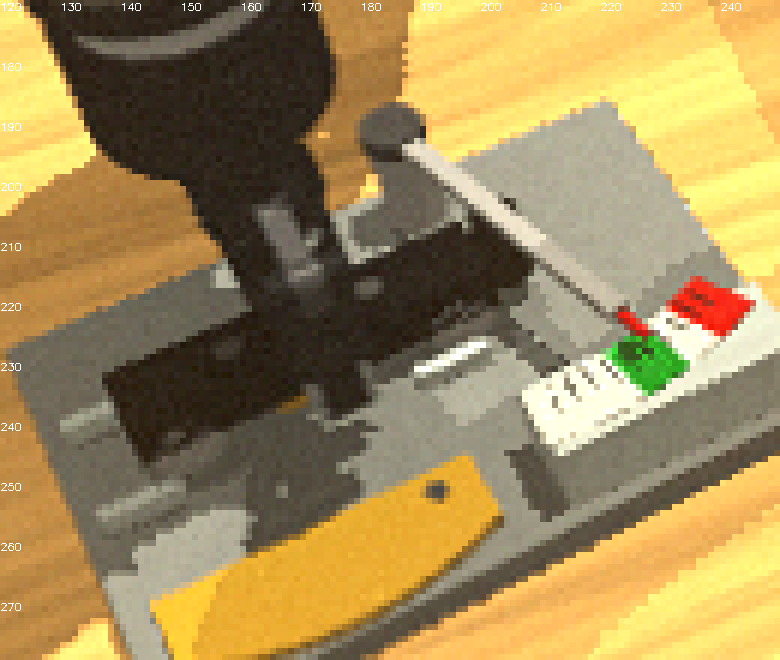

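View pics/f4.png

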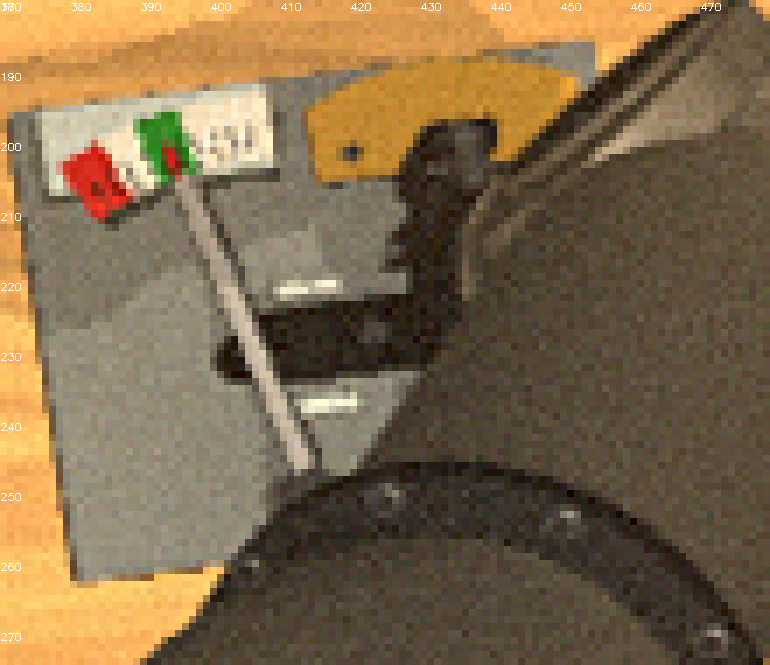

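drive_tool([
  [5.0,0,0,-0.5,0,0,0],
  [5.0,0,0,-2.0,0,0,0],
  [5.0,0,0,-4.0,0,0,0],
  [5.0,0,0,-5.0,0,0,0],
  [5.0,0,0,-5.0,0,0,0],
])

```text
clock: 21.3
eef_pos: [0.4882, -0.2991, 0.1681]
tcp_rot: [2.103, 2.333, 0.001]
contact_force: [1.2, -0.1, 0.7]
opening: 0.0503
```

drive_tool([
  [5.0,-5.0,0,-2.0,0,0,0],
  [5.0,-5.0,0,0,0,0,0],
  [5.0,-5.0,0,0,0,0,0],
  [5.0,0,0,0,0,0,0],
  [5.0,0,0,0,0,0,0],
])

```text
clock: 21.92
eef_pos: [0.5038, -0.4479, 0.1859]
tcp_rot: [2.103, 2.333, 0.001]
contact_force: [-0.0, 0.7, -0.5]
opening: 0.0497
```

```bash
python3 - <<'E'
from h import *
snap('scene','full_s.png');snap('top','full_t.png')
E
python3 zoom.py scene 120 170 250 290 6 g1.png; python3 zoom.py top 370 180 480 275 7 g2.png;python3 plan.py 2.0 .055 .4915,-.325,.0,6
```

```text
t 22.02 p [ 0.5044 -0.4467  0.1856] jaw 6.04 zax [ 0.0005  0.0009 -1.    ] F [-0.1497  0.6047 -0.1968] op 5.02 q [ 0.2   0.56  0.64  1.61 -0.37  1.09  1.04]
[[2.0, 2.44, -0.0, 3.71, 0.0, -0.0, 0.0], [2.0, 2.45, -0.0, 3.71, 0.0, -0.0, 0.0], [2.0, 2.45, -0.0, 3.71, 0.0, -0.0, 0.0], [2.0, 2.45, -0.0, 3.71, 0.0, -0.0, 0.0], [2.0, 2.45, -0.0, 3.71, 0.0, -0.0, 0.0]]
```

View pics/g1.png

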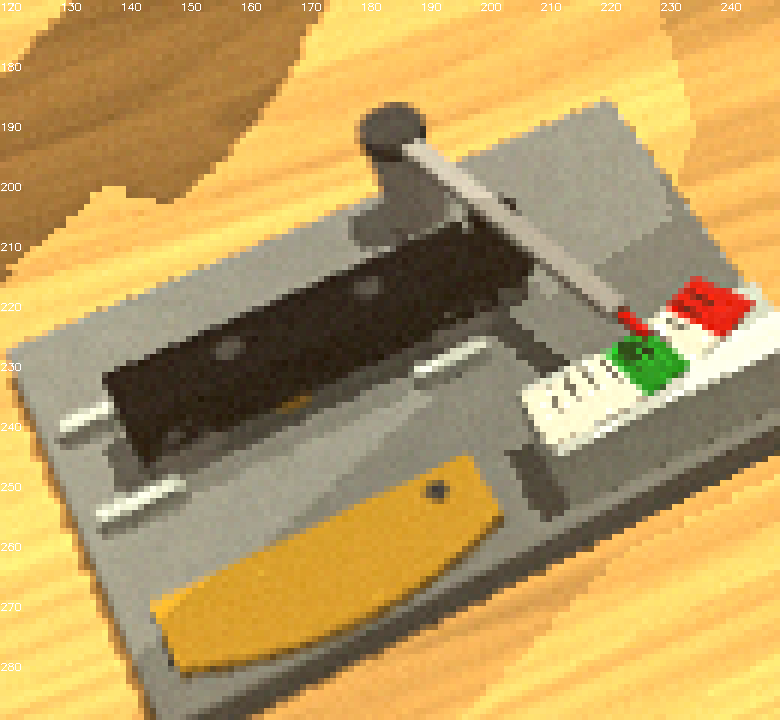

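View pics/g2.png

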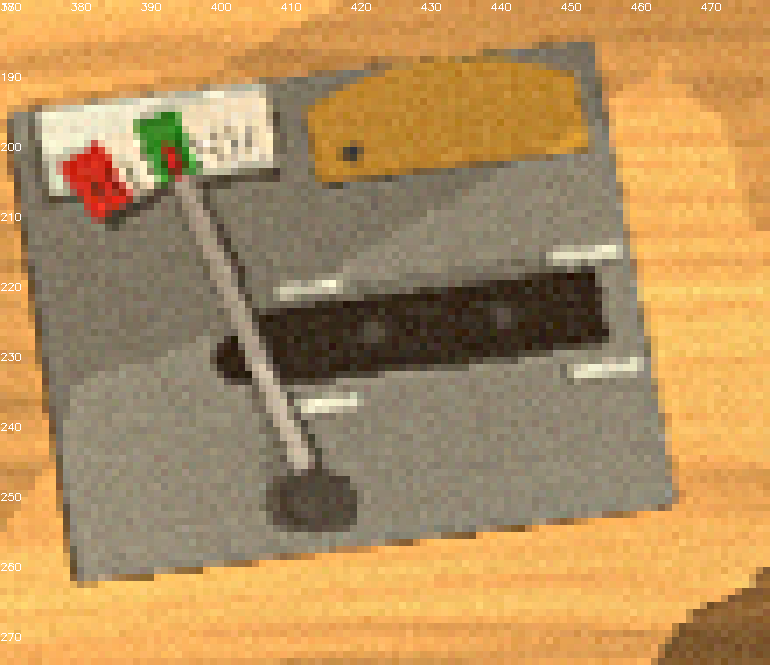

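View pics/full_s.png

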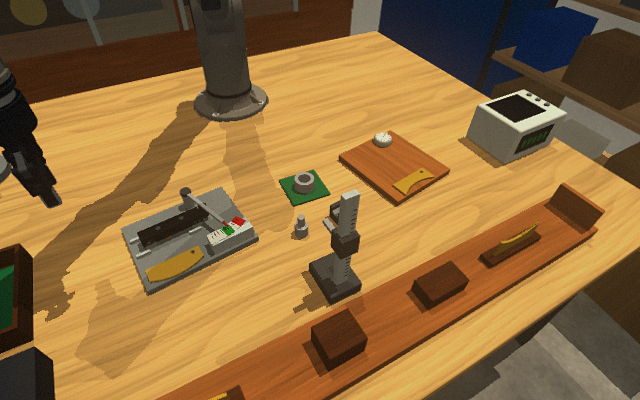

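Run:
```python
from rel import *
np.set_printoptions(precision=1,suppress=True)
p,d=load('top');P=cloud('top',d)*1000
for u,v in [(411,228),(420,227),(430,226),(440,225),(450,224),(454,223)]:
    print(u,v,np.median(P[v-2:v+3,u-1:u+2].reshape(-1,3),0))
q,d0=snap('top'); 
hsv=cv2.cvtColor(q,cv2.COLOR_RGB2HSV).astype(int)
g=(hsv[...,0]>45)&(hsv[...,0]<80)&(hsv[...,1]>110)
box=np.zeros_like(g);box[190:215,385:402]=1
r=((hsv[...,0]<8)|(hsv[...,0]>172))&(hsv[...,1]>130)
for m in(g&box,r&box):
    ys,xs=np.nonzero(m);print(len(xs),xs.mean(),ys.mean(),onplane('top',[[xs.mean(),ys.mean()]],.048))
pv=np.array([-60,32]); 
for m in(g&box,r&box):
    ys,xs=np.nonzero(m); s=st('top',np.c_[xs,ys]+.5,.048)-pv; a=np.arctan2(s[:,1],s[:,0]); print('angle mean,min,max',a.mean().round(3),a.min().round(3),a.max().round(3))
k=np.zeros_like(g);k[205:260,285:345]=1
ys,xs=np.nonzero(g&k);w=onplane('top',np.c_[xs,ys],.006)
print('pad',cv2.minAreaRect((w[:,:2]*1000).astype(np.float32)))
c=(hsv[...,1]<70)&(hsv[...,2]>60)&k.astype(bool);ys,xs=np.nonzero(c);w=onplane('top',np.c_[xs,ys],.034)
print('ring',cv2.minEnclosingCircle((w[:,:2]*1000).astype(np.float32)))
```

```text
411 228 [ 482.1 -242.8   48.6]
420 227 [ 484.4 -266.6   49.7]
430 226 [ 486.6 -294.2   49.3]
440 225 [ 488.6 -321.5   49.4]
450 224 [ 491.  -348.7   49.5]
454 223 [ 493.4 -359.5   49.6]
42 393.2142857142857 199.88095238095238 [[ 0.6 -0.2  0. ]]
28 388.0357142857143 205.60714285714286 [[ 0.5 -0.2  0. ]]
angle mean,min,max 0.256 0.2 0.31
angle mean,min,max 0.393 0.248 0.493
pad ((477.7509765625, 21.976503372192383), (97.28387451171875, 97.15618133544922), 86.09752655029297)
ring ((478.5491943359375, 22.298181533813477), 24.398265838623047)
```

```bash
python3 -c "
from cell import arm
print(arm.hand_in(), arm.sense()['clock'])"
```

```text
the job is handed in; nothing more can be done
the job is handed in; nothing more can be done
```

Both parts of the task are done and the job is handed in, at about 22 s of the 64 s allowed. The master ring lies flat on the felt pad. The sine bar stands in the stand's lane, with the pointer in the green.

**Final checks, with the arm clear of everything:**
- **Ring:** its centre is about 1 mm from the pad's centre, so its 50 mm diameter is well inside the 100 mm square.
- **Sine bar:** its top measured 48.6 to 49.7 mm above the table along its length, against the expected 50 mm. So it stands level on its rollers, between the rails, with the brass pin visible under it.
- **Pointer:** it is near the middle of the green, at about 0.22 rad by eye. It did not move when I let go of the bar, and it never came near the red.
- **Other gauges:** the last scene picture shows them and the height gauge where they started; I compared this by eye only.

**What went wrong or disagreed:**
- **First ring grasp:** it closed just above the ring without touching it. The fingertips stood 25 to 38 mm higher than the reported tool position, depending on the opening. I went lower by what the depth picture showed, and the second grasp held.
- **Cameras:** the two disagreed by about 4 to 5 mm on positions. I averaged them, and measured the bar against the rails before lowering it.
- **Pointer angle:** my automatic reading was unusable because the scale's red zone got into it. The pointer value comes from the pictures.
- **Pin travel:** I had no direct reading of it. That the pin is fully down is inferred from the level bar, and from the load on the wrist easing as it was lowered.

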